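# Mark a drill spot on a bracket blank with the coarse/fine marking stage

### The job

Mark the drill spot on the plain aluminium bracket blank (not the one that already has holes; leave that one in its channel): lift the blank out of its channel rack and lay it flat in the nest of the marking stage. With the big coarse knob run the stage up to the dial indicator until its needle has come off its rest, then with the small fine knob on top set the needle on the zero bar, never running the needle right round to the end of its sweep. With the needle still on zero, press the captive punch straight down until its spring snaps, let it come up again and leave everything like that.

Things in the scene. Friction and masses are not known exactly. Their poses are not given: they have to be found in the camera images.
- blank_center (a point): Centre (half-way up) of the loose blank: plain aluminium plate 34 x 56 x 12 mm (its x, y, z), 45 to 90 g, square ends, no holes. It starts flat in a rack channel, length along it; ribs as high as the blank close off its long sides, its ends stick out 5 mm: there it can be taken only by the ends. In the nest only the long sides have finger room, so it must be put down and retaken on the way.
- bracket_center (a point): Centre of the loose finished bracket, same outer size and metal as the blank but with two through holes (10 and 16 mm). It lies in the other channel and stays there.
- rack_floor (a point): Centre of the channel floor of the grey plastic rack, 6 mm above the bench. Base plate 106 x 116 x 6 mm (x, y, z). Three ribs along y at x = -47, 0, +47 mm, 46 mm long, 9.5 mm thick, rise 12 mm above this floor. The two channels (centre lines x = -23.5 and +23.5 mm) are 37.5 mm wide. The mat to the right of the base plate (-y) is bare for 135 mm.
- nest_floor (a point): Centre of the floor of the nest, the steel cradle on the slide, 44 mm above the bench; +y points to the indicator, x away from the robot. The blank lies on it, length along y, either end first, its centre 6 mm above this point. Room 38 (x) by 62 mm (y): side fences 3 mm high, 7 mm wide; back stop at -y 16 mm high; two front lips 5 mm high, 26 mm apart.
- coarse_grip (a point): On the knobs' common vertical axis, half-way up the coarse knob: the big black knurled one, 48 mm in diameter, 20 mm high, 1 mm above the grey gearbox. Nothing else at this height within 55 mm of the axis.
- coarse (a joint): Angle of the coarse knob, 0 to 1.85 rad, growing clockwise seen from above; drives the slide 30 mm per rad towards the indicator. Friction about 0.1 N m in all; stays where it is left. From the start it takes 1.0 to 1.55 rad to reach the indicator.
- needle (a joint): Needle of the dial indicator, clockwise from above: 0 at rest, pointing to the robot's side (-x); 3.14 on the broad zero bar at the far side (+x); 6.28 end of its sweep. 0.785 rad per mm of plunger travel. The plunger (about 2 N spring) meets the blank's +y end at 1.33 to 1.53 rad of the coarse knob and slides the blank back against the back stop; zero then stands near 1.67 rad.
- dial (a point): Centre of the indicator's face, 58 mm across, face up, 60 mm above the bench.
- punch_cap (a point): Centre of the top of the captive punch's round dark cap, 26 mm in diameter, 116 mm above the bench when up. Pressed from above with shut fingers, straight down. Its guide sleeve (26 mm, 64 to 90 mm up) stands over the slide's path, 48 to 59 mm on from the nest's centre at the start, its arm and column behind it (+x): load the nest from the front, clear of the sleeve.
- punch (a joint): How far the punch's body has been pressed down, 0 to 16 mm (in m). A light spring (2 to 4 N) brings it back. Over the nest the tip meets the blank after about 5 mm.
- punch_tip (a joint): How far the tip is pushed up into the punch's body, 0 to 7.5 mm (in m); moves only when the tip stands on something. The load on the cap rises to 11 to 17 N in the first 2 to 3 mm, then the hidden spring gives way: the load falls to about half by 6.5 mm, and at 7.5 mm the stroke ends, solid. It springs back when let go.
- fine: The fine knob, small, bright steel, 22 mm in diameter, 23 mm high, on top of the coarse one on the same axis; origin at the centre of its foot, 0.5 mm above the coarse knob's top face. It turns the coarse knob through a hidden 15 : 1 ball drive: clockwise from above moves the slide 2 mm per rad towards the indicator. Turns easily, stays put; when the coarse knob is turned it spins 15 times as fast.
Things that resemble listed ones, but are neither listed nor needed, are in the scene too. Leave any purple look-alike of the part that bears blank_center alone.

How it is judged:
On the way, in this order (a step that is already met when the one before it is completed fails the run):
1. the blank lies flat in the nest, let go (z of blank_center in the frame of nest_floor between 0.004 and 0.008 m and x of blank_center in the frame of nest_floor between -0.004 and 0.004 m and y of blank_center in the frame of nest_floor between -0.004 and 0.004 m and angle between blank_center's own z axis and vertical below 0.06 rad and contact force between the fingers and anything else below 0.3 N), for 0.2 s.
2. the stage has been run up until the needle is off its rest (value of joint needle above 0.25 rad and z of blank_center in the frame of nest_floor below 0.008 m).
3. the fine knob is held while the needle comes near the zero bar (within 0.6 rad) (contact force between the fingers and fine above 1 N and value of joint needle between 2.54 and 3.74 rad).
4. the needle stands on the zero bar (within 0.25 rad) with the knobs let go (value of joint needle between 2.89 and 3.39 rad and contact force between the fingers and anything else below 0.3 N), for 0.2 s.
5. with the needle on zero the punch has been pressed through its snap (value of joint punch_tip above 0.005 m and value of joint needle between 2.84 and 3.44 rad).
At the end, for the whole second after the job is handed in: The blank lies flat in the nest (centre within 4 mm of its place, lying within 0.06 rad), the needle stands within 0.3 rad of the zero bar, the punch has snapped and is up again (within 2 mm), and the drilled bracket lies within 10 mm of where it was (value of joint needle between 2.84 and 3.44 rad and value of joint punch below 0.002 m and value of joint punch_tip below 0.001 m and z of blank_center in the frame of nest_floor between 0.004 and 0.008 m and x of blank_center in the frame of nest_floor between -0.004 and 0.004 m and y of blank_center in the frame of nest_floor between -0.004 and 0.004 m and angle between blank_center's own z axis and vertical below 0.06 rad and distance of bracket_center from where it was at the start of the episode below 0.01 m); the robot touches nothing.
It fails at once if the needle was run to the end of its sweep (value of joint needle above 6 rad).
It fails at once if the drilled bracket was taken from its channel (distance of bracket_center from where it was at the start of the episode above 0.02 m).
It also fails if it takes over 72 s, if anything falls off the work surface, if the arm or the gripper's body presses on something with over 40 N, if the wrist force passes 120 N, or if a joint passes its speed limit or range.

### The arm

A 6-joint arm with a two-finger parallel gripper is mounted at the origin on a cart in front of the work surface, level with it; the furniture and walls round the work are solid. World frame = base frame: x ahead of the robot, y to its left, z up, the work surface at z = 0. Lengths are in m, angles in rad, forces in N, time in s.
With the tool pointing down it reaches from about 0.35 to 0.775 m from the base axis. Payload 7.3 kg.
Tool frame: the origin (TCP) lies on the centre line of the jaws, within the pads' length; the fingertips stand 17 mm ahead of it and the grasp point (between the pads) lies 2 mm behind it (robot.tip_extent is the distance from the TCP to the fingertips, in m); z points along the fingers, y is the line along which they close (so a half turn about z gives the same grasp; the last joint's range is limited). The gripper opens to 92 mm and grips with 3 to 60 N. Pads are 19 mm wide; open, the fingers measure 130 mm over their backs; the gripper's body (75 mm by 190 mm) begins 47 mm behind the grasp point.
Start: joints at [-1.355, 0.342, 1.524, -0, 1.275, -0.146], TCP at [0.186, -0.491, 0.22] pointing down, gripper open.
Joint ranges: [-2.53, 2.53], [-0.77, 2.02], [0.04, 2.7], [-1, 4.14], [0.28, 2.66], [-3.11, 3.11]. Speed limits (rad/s): [2.57, 2.57, 3.14, 3.14, 3.14, 3.14].

### API

Orientations are given as [roll, pitch, yaw] about the fixed x, y, z axes, in that order (R = Rz(yaw) Ry(pitch) Rx(roll)).
In Python, from cell import robot gives the robot as it stands.
- The arm moves only by the tool step_arm, never from a script. Its argument "motion" is a list of rows, each a list of 2 entries, a list of its own where there are three numbers: the shift along the tool's x, y, z in units of 60 mm (1.0 is 60 mm), then the turn about the tool's z in rad. In form: [[[x, y, z], spin], ...]. A call has 1 to 10 rows; each row is the pose to reach, as a shift and turn from the pose commanded when the call began, along the tool's axes at that moment; what a row does not reach only later rows make up. A row lasts 1/8 s, in which the tool goes at most 62.5 mm and 10.7 degrees, less where a joint would pass 70% of its speed; a pose out of reach is approached as far as the arm can. A call with a gripper value outside its range is refused whole. "hand" is the closure in counts, from 0 (fully open) to 255 (shut), set as the call begins (left out, the last holds). The fingers move at their own pace and stop on an object; "squeeze" is the grip in N (left out, the last holds). Time passes only in rows, so rows that repeat a pose let the fingers close. It gives the time, the measured TCP pose, the force, the opening and the grip force at its end, in the units of the state.
- robot.observe(): the state, without advancing time (a new reading comes with each control period).
- robot.read_camera(name): name is "side" or "top" or "wrist"; returns a dict with "pixels" (420x560x3 uint8, red, green, blue), "intrinsics" (3x3 intrinsics, pixels), "xyz" and "rotation" of the camera in the world; the wrist camera has in their place "T_tool_cam" (4x4, takes a point from camera to tool coordinates, whose origin is the TCP and whose axes are the flange's). Camera axes: x right, y up, looking along -z (the intrinsics and any distortion apply to the point x, -y, -z); pixel columns grow to the right and rows downward; lengths in m; the calibration is good to about 2 mm. A picture is of the moment at which its call begins: read the wrist's pose just before it. There is no depth.
- robot.hand_in(): hands the job in; it is judged then, once.
The state is a dict: "time": time; "qpos": joint angles; "qvel": joint speeds; "joint_efforts": joint torques, N m; "tool_pos": TCP position; "tool_rot": TCP orientation; "contact_force": force on the tool from outside, world axes, zero at the start; "torque": the same for the moment, N m; "opening": finger opening in m; "grip_force": force on a finger pad.
Only numpy, scipy, OpenCV 4.12 (cv2) and the standard library are available. Lean on these libraries where they do the work, as an engineer would, in place of code of your own. Each camera call takes 0.05 s, during which the arm holds its last target. There are 200 camera calls.

## Working session

There is one attempt and no reset: what is moved stays moved. The work goes in short steps, Python scripts to look and compute and a tool call to move; the robot and the scene stay as the last step left them, time stands still between calls to the robot, and variables do not carry over. Pictures are saved under pics/ and viewed, at most 10 in all, crops included, and the job is handed in when it is done.

Besides the shell and the picture viewer there is one more tool, called after "Emit:" as name(argument=value, ...), one argument or row to a line, values as JSON. step_arm: Moves the arm, as the interface text tells. Its arguments: {"type":"object","properties":{"motion":{"type":"array"},"hand":{"type":"number"},"squeeze":{"type":"number"}},"required":["motion"]}

```bash
mkdir -p pics; ls; cat > h.py <<'E'
import numpy as np, cv2
from cell import robot
from scipy.spatial.transform import Rotation as R
def cam(n):
    s=robot.observe(); c=robot.read_camera(n)
    K=np.array(c["intrinsics"])
    if n=="wrist":
        T=np.eye(4);T[:3,:3]=R.from_euler('xyz',s["tool_rot"]).as_matrix();T[:3,3]=s["tool_pos"]
        T=T@np.array(c["T_tool_cam"]); Rc,p=T[:3,:3],T[:3,3]
    else: Rc,p=np.array(c["rotation"]),np.array(c["xyz"])
    return c["pixels"],K,Rc,p,c
def ray(uv,K,Rc,z,p):
    d=Rc@(np.linalg.inv(K)@[uv[0],uv[1],1]*[1,-1,-1]); return p+d*(z-p[2])/d[2]
def proj(X,K,Rc,p):
    q=Rc.T@(np.array(X)-p)*[1,-1,-1]; q=K@q; return q[:2]/q[2]
def save(n,im): cv2.imwrite(n,im[:,:,::-1])
E
python3 - <<'E'
from h import *
s=robot.observe();print(s)
for n in("top","side"):
    px,K,Rc,p,c=cam(n);save(f"pics/{n}0.png",px);np.savez(f"pics/{n}0.npz",px=px,K=K,R=Rc,p=p);print(n,K,Rc,p,[k for k in c])
E
```

```text
pics
{'time': 0.0, 'qpos': array([-1.35500221e+00,  3.42752043e-01,  1.52504142e+00,  1.39994855e-05,
        1.27540503e+00, -1.46022712e-01]), 'qvel': array([ 0.00113097, -0.00037907,  0.00087341,  0.00171006,  0.00025479,
       -0.00019456]), 'joint_efforts': array([-5.09159254e-04, -4.31247103e+01, -2.44223571e+01,  7.17753265e-02,
        5.59368299e-02, -1.26275868e-04]), 'tool_pos': array([ 0.18575701, -0.49057896,  0.21972125]), 'tool_rot': array([-3.14000585e+00, -2.46900788e-04,  3.61812550e-01]), 'contact_force': array([-0.7070595 ,  0.96458695, -0.16170429]), 'torque': array([-0.02179205, -0.0234761 ,  0.06862912]), 'grip_force': 0.0, 'opening': 0.0919855535489612}
top [[472.91673609   0.         277.01360609]
 [  0.         472.91673609 213.06180083]
 [  0.           0.           1.        ]] [ 0.20859661 -0.00536887 -1.39461452] [0.36693242 0.04720692 1.0515771 ] ['pixels', 'intrinsics', 'xyz', 'rotation']
side [[379.3394548    0.         280.49860817]
 [  0.         379.3394548  214.48183912]
 [  0.           0.           1.        ]] [ 0.8988283  -0.01162079 -0.27021213] [ 0.35149192 -0.56131844  0.65112152] ['pixels', 'intrinsics', 'xyz', 'rotation']
```

```bash
sed -i 's/Rc,p=np.array(c\["rotation"\]),/Rc,p=R.from_euler("xyz",c["rotation"]).as_matrix(),/' h.py
```

```text
(no output)
```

View pics/top0.png

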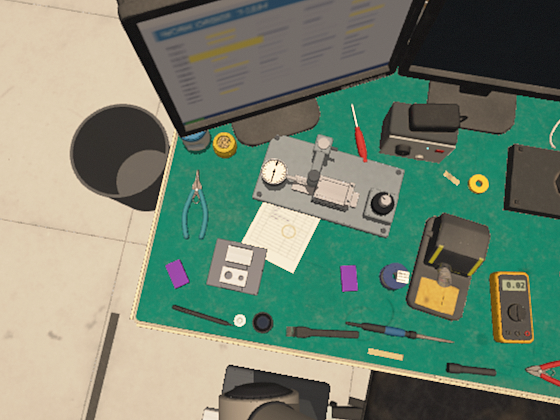

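View pics/side0.png

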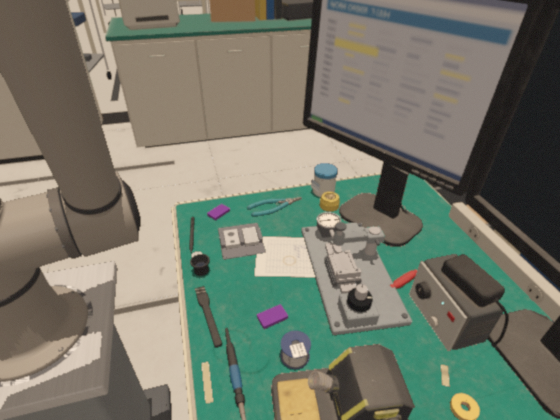

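```bash
python3 - <<'E'
from h import *
px,K,Rc,p,_=cam("top")
c=px[120:300,195:425]
save("pics/crop0.png",cv2.resize(c,None,fx=3.4,fy=3.3,interpolation=cv2.INTER_CUBIC))
for n,uv,z in [("dial",(274,172),.06),("knob",(381,203),.09),("nest",(333,192),.056),("blank",(239.5,254),.018),("brk",(235,276),.018),("rackTL",(217,240),.006),("rackTR",(267,250),.006),("rackBR",(260,293),.006),("rackBL",(208,284),.006)]:
    print(n,ray(uv,K,Rc,z,p).round(4))
E
```

```text
dial [0.6636 0.1013 0.06  ]
knob [ 0.6277 -0.1324  0.09  ]
nest [ 0.6429 -0.0327  0.056 ]
blank [0.4785 0.145  0.018 ]
brk [0.4297 0.1454 0.018 ]
rackTL [0.5017 0.2015 0.006 ]
rackTR [0.4993 0.0877 0.006 ]
rackBR [0.4038 0.0858 0.006 ]
rackBL [0.4029 0.2013 0.006 ]
```

View pics/crop0.png

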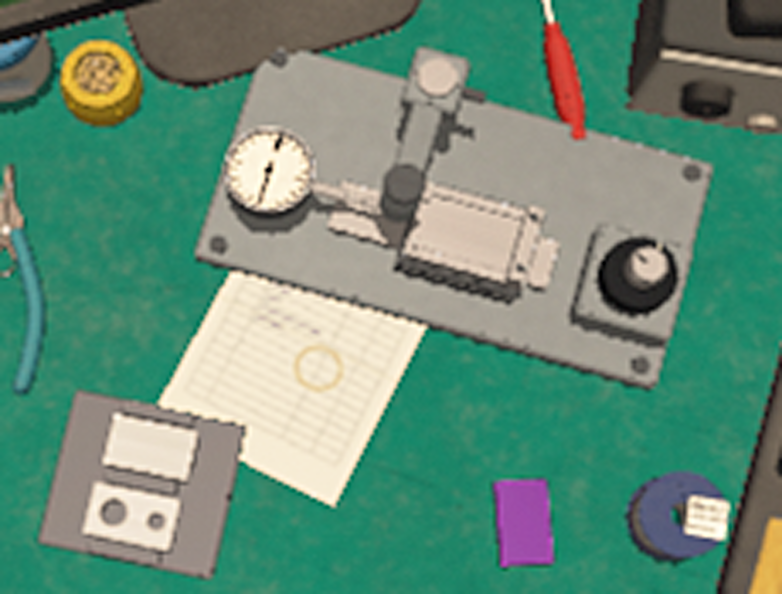

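```bash
cat >> h.py <<'E'
def go(xyz,yaw):
    s=robot.observe(); M=R.from_euler('xyz',s["tool_rot"]).as_matrix()
    d=M.T@(np.array(xyz)-s["tool_pos"])/.06
    a=(s["tool_rot"][2]-yaw+np.pi)%(2*np.pi)-np.pi
    print("go",d.round(3),"spin",round(a,3),"rows>=",round(np.linalg.norm(d)*.06/.0625,1),round(abs(a)/.187,1))
E
python3 - <<'E'
from h import *
px,K,Rc,p,c=cam("wrist");print(c["T_tool_cam"],K)
go([.46,-.20,.22],0);go([.47,.145,.19],-.02)
E
```

```text
[[-2.47110731e-05  9.62498898e-01  2.71285589e-01  7.34112589e-02]
 [ 9.99999917e-01  1.34218845e-04 -3.85108621e-04  2.16428010e-04]
 [-4.07078261e-04  2.71285557e-01 -9.62498821e-01 -1.64303982e-01]
 [ 0.00000000e+00  0.00000000e+00  0.00000000e+00  1.00000000e+00]] [[300.94301202   0.         280.87580538]
 [  0.         300.94301202 206.87387557]
 [  0.           0.           1.        ]]
go [ 5.990e+00 -2.915e+00  3.000e-03] spin 0.362 rows>= 6.4 1.9
go [ 8.181 -8.233  0.509] spin 0.382 rows>= 11.2 2.0
```

Emit:
step_arm(
  motion=[
    [[1,-0.49,0],0.18],
    [[2,-1,0],0.36],
    [[3,-1.5,0],0.38],
    [[4,-2,0],0.38],
    [[5,-2.5,0],0.38],
    [[6,-3,0],0.38],
    [[6.3,-4,0],0.38],
    [[6.6,-5,0],0.38],
    [[7,-6,0],0.38],
    [[7.6,-7,0.2],0.38],
  ],
  hand=0,
)

```text
time: 1.45
tool_pos: [0.4588, 0.0283, 0.2133]
tool_rot: [3.141, -0.001, -0.018]
contact_force: [0.9, 0.2, -0.3]
opening: 0.0918
grip_force: 0.0
```

Emit:
step_arm(
  motion=[
    [[0.3,-0.7,0.2],0],
    [[0.6,-1.2,0.3],0],
    [[0.6,-1.2,0.3],0],
    [[0.6,-1.2,0.3],0],
  ],
)

```text
time: 1.95
tool_pos: [0.4957, 0.0973, 0.1947]
tool_rot: [3.141, 0.001, -0.018]
contact_force: [0.3, -0.6, 0.2]
opening: 0.0916
grip_force: 0.0
```

```bash
python3 - <<'E'
from h import *
px,K,Rc,p,_=cam("wrist");save("pics/w1.png",px)
print(robot.observe()["tool_pos"],robot.observe()["tool_rot"],robot.observe()["time"])
np.savez("pics/w1.npz",K=K,Rc=Rc,p=p)
E
```

```text
[0.49574477 0.09703757 0.1949197 ] [ 3.14120828e+00  3.78536980e-04 -1.87829716e-02] 2.0
```

View pics/w1.png

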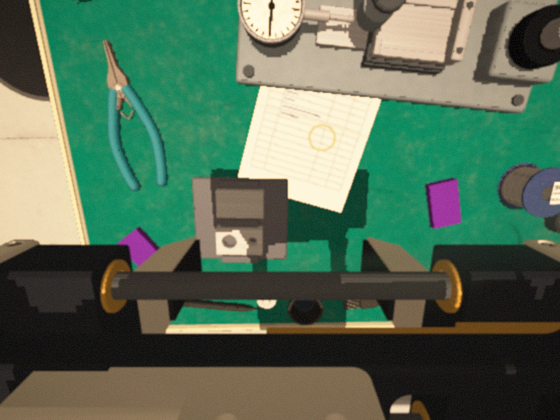

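```bash
python3 - <<'E'
from h import *
d=np.load("pics/top0.npz"); px=d["px"];K=d["K"];p=d["p"];Rc=R.from_euler("xyz",d["R"]).as_matrix() if d["R"].ndim==1 else d["R"]
g=cv2.cvtColor(px,cv2.COLOR_RGB2GRAY)
sub=cv2.resize(g[236:297,204:272],None,fx=4,fy=4,interpolation=cv2.INTER_CUBIC)
for th in(150,165,180):
  cs,_=cv2.findContours((sub>th).astype(np.uint8),cv2.RETR_EXTERNAL,2)
  for c in cs:
    if 2000<cv2.contourArea(c)<15000:
      b=cv2.boxPoints(cv2.minAreaRect(c))/4+[204-.375,236-.375]
      W=np.array([ray(q,K,Rc,.018,p) for q in b]);print(th,W.mean(0)[:2].round(4),W[:,:2].round(4).tolist())
w=cv2.imread("pics/w1.png")[:,:,::-1];g=cv2.cvtColor(np.ascontiguousarray(w),cv2.COLOR_RGB2GRAY)
print(g[200,190:292:2]);print(g[176:260:1,238]);print(g[176:260,222])
E
```

```text
150 [0.4291 0.1493] [[0.4121, 0.1794], [0.4489, 0.1784], [0.4461, 0.119], [0.4095, 0.1203]]
150 [0.4761 0.1465] [[0.4591, 0.1758], [0.4956, 0.1751], [0.4931, 0.117], [0.4567, 0.1181]]
150 [0.4959 0.1112] [[0.519, 0.1498], [0.5309, 0.0834], [0.4727, 0.0729], [0.461, 0.1385]]
165 [0.4291 0.1493] [[0.4125, 0.1788], [0.4483, 0.1779], [0.4457, 0.1196], [0.4099, 0.1209]]
165 [0.4758 0.1463] [[0.4593, 0.1753], [0.4952, 0.1743], [0.4923, 0.1171], [0.4565, 0.1185]]
165 [0.4962 0.1109] [[0.5191, 0.1493], [0.5309, 0.0834], [0.4732, 0.073], [0.4616, 0.1381]]
180 [0.4291 0.1493] [[0.4129, 0.1784], [0.4478, 0.1776], [0.4453, 0.1201], [0.4105, 0.1213]]
180 [0.4758 0.1462] [[0.4598, 0.1749], [0.4948, 0.1737], [0.4917, 0.1173], [0.4568, 0.1188]]
180 [0.4962 0.1109] [[0.5191, 0.1493], [0.5309, 0.0834], [0.4732, 0.073], [0.4616, 0.1381]]
[102  99 131 142 142 139 144 140 140 143 140  72  69 106 123 120 119 119
 119 117 114 120 119 121 119 118 118 113 116 116 119 115 117 117 121 115
 109  76  69  67  62  65  61  69  62  67  66  64  62  52  50]
[218 161  83  56  57  63  66  68  68  62  63  65  68  90 107 120 120 114
 115 121 120 121 120 117 119 121 118 116 122 122 121 118 122 119 115 117
 119 121 116 115 118 116  86  63  62  68  63  66  63  61  70  88 103 136
 204 233 235 234 235 235 236 234 234 236 237 237 236 234 233 232 234 233
 235 236 235 234 234 231 196 127 112 130 139 140]
[ 56  57  61  58  60  63  70  65  66  62  62  65  79  98 112 119 121 121
 116 118 121 121 119 119 119 120 121 122 128 127 122 122 121 118 117 124
 122 122 122 118 116  99  75  58  59  63  61  63  65  67  76  97 107 117
 120 147 210 234 237 234 233 219 203 171 149 153 164 190 209 225 233 233
 234 236 236 233 233 231 190 133 124 129 129 130]
```

```bash
python3 - <<'E'
from h import *
d=np.load("pics/w1.npz");K,Rc,p=d["K"],d["Rc"],d["p"]
g=cv2.cvtColor(cv2.imread("pics/w1.png"),cv2.COLOR_BGR2GRAY)
m=np.zeros_like(g);m[184:223,206:275]=(g[184:223,206:275]>92)
m[:,:213]=0
cs,_=cv2.findContours(m,cv2.RETR_EXTERNAL,2);c=max(cs,key=cv2.contourArea);b=cv2.boxPoints(cv2.minAreaRect(c));print(b.round(1).tolist())
W=np.array([ray(q,K,Rc,.018,p) for q in b]);print(W.mean(0),W[:,:2].round(4).tolist())
for y in (0.476,):
  print(proj([.476,.1463,.018],K,Rc,p))
go([.476,.1465,.045],-.035);go([.476,.1465,.0245],-.035)
E
```

```text
[[215.0, 189.0], [263.0, 189.0], [263.0, 217.0], [215.0, 217.0]]
[0.47836863 0.14647638 0.018     ] [[0.4959, 0.1733], [0.4949, 0.1178], [0.4609, 0.1189], [0.4619, 0.1759]]
[239.26484951 205.12663704]
go [-0.344 -0.819  2.498] spin 0.016 rows>= 2.5 0.1
go [-0.343 -0.819  2.84 ] spin 0.016 rows>= 2.9 0.1
```

Emit:
step_arm(
  motion=[
    [[-0.33,-0.82,0.8],0.015],
    [[-0.33,-0.82,1.8],0.015],
    [[-0.33,-0.82,2.5],0.015],
    [[-0.33,-0.82,2.82],0.015],
    [[-0.33,-0.82,2.82],0.015],
  ],
  squeeze=20,
)

```text
time: 2.62
tool_pos: [0.4763, 0.1462, 0.0248]
tool_rot: [3.141, 0.003, -0.035]
contact_force: [0.6, 0.1, 1.2]
opening: 0.092
grip_force: 0.0
```

Emit:
step_arm(
  motion=[
    [[0,0,0],0],
    [[0,0,0],0],
    [[0,0,0],0],
    [[0,0,0],0],
    [[0,0,0],0],
  ],
  hand=255,
)

```text
time: 3.25
tool_pos: [0.4773, 0.1473, 0.0258]
tool_rot: [3.142, -0.0, -0.033]
contact_force: [0.4, -0.8, -1.1]
opening: 0.046
grip_force: 0.0
```

```bash
python3 - <<'E'
from h import *
s=robot.observe();print(s["opening"],s["grip_force"])
px,K,Rc,p,_=cam("wrist");save("pics/w2.png",px)
s=robot.observe();print(s["opening"],s["grip_force"])
E
```

```text
0.04595995418023849 0.0
0.04228142988411289 0.0
```

View pics/w2.png

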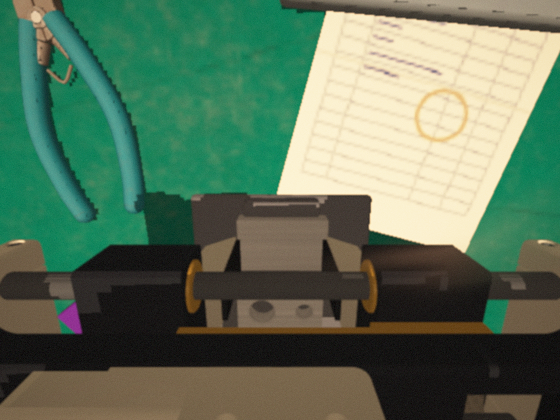

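```bash
python3 - <<'E'
from h import *
s=robot.observe();print(s["opening"],s["grip_force"],s["tool_pos"],robot.tip_extent)
px,K,Rc,p,_=cam("wrist")
T=s["tool_pos"];M=R.from_euler('xyz',s["tool_rot"]).as_matrix()
for y in(.023,.028):
  for z in (0.008,.0165,-.02): print(y,z,[proj(T+M@[x,sy*y,z],K,Rc,p).round(0).tolist() for x in(.0095,.017) for sy in(-1,1)])
g=cv2.cvtColor(px,cv2.COLOR_RGB2GRAY);save("pics/w2b.png",px)
for r in(212,225,235,242): print(r,g[r,190:375:3])
E
```

```text
0.04228142988411289 0.0 [0.47721201 0.14732834 0.02573373] 0.017
0.023 0.008 [[243.0, 231.0], [319.0, 231.0], [243.0, 220.0], [319.0, 220.0]]
0.023 0.0165 [[245.0, 227.0], [317.0, 227.0], [244.0, 215.0], [317.0, 215.0]]
0.023 -0.02 [[236.0, 250.0], [325.0, 250.0], [236.0, 237.0], [326.0, 237.0]]
0.028 0.008 [[235.0, 231.0], [327.0, 231.0], [234.0, 220.0], [327.0, 220.0]]
0.028 0.0165 [[237.0, 227.0], [325.0, 227.0], [236.0, 215.0], [325.0, 215.0]]
0.028 -0.02 [[227.0, 250.0], [335.0, 250.0], [226.0, 237.0], [335.0, 237.0]]
212 [ 47  62  58  57  60  62  59  57  58  62  58  60  58  61  63  57  60  58
  60  60  65  61  59  58  58  55  60  62  62  58  60  58  59  58  60  59
  59  58  60  65  61  55  61  51  63  57  58  61  63  63  59  58  65  62
  56  60  61  59  57  63 129 242]
225 [ 50  54  57  61  59  62  55  55  61  61  56  57  60  60  63  61 113 112
 111 115 111 113 114 115 112 112 116 113 110 111 111 112 116 107 107 110
 107 105 110 109 107 112 111 106 109 105  86  64  58  62  57  58  59  60
  56  60  65  56  59  54 234 242]
235 [ 46  52  57  60  57  60  62  63  60  61  58  58  54  60  58  58 108 111
 110 112 110 112 110 110 114 111 113 114 115 110 110 110 111 111 114 111
 111 110 107 109 108 106 114 109 105 105  73  60  61  59  63  63  57  59
  58  56  62  58  59  56  50  45]
242 [ 50  51  60  59  60  60  63  59  57  63  88 102 109 106 107 111  72  16
  95 111 113 114 114 113 110 110 110 112 111 111 110 109 108 112 113 112
 112 106 115 110 108 110 107  48  20 106 110 113 108 108  97  76  64  59
  60  63  61  60  62  59  47  51]
```

Emit:
step_arm(
  motion=[
    [[0,0,0],0],
    [[0,0,0],0],
  ],
)

```text
time: 3.6
tool_pos: [0.4772, 0.1473, 0.0256]
tool_rot: [3.141, 0.0, -0.033]
contact_force: [-0.3, -0.3, 0.5]
opening: 0.0183
grip_force: 0.0
```

```bash
python3 - <<'E'
from h import *
px,K,Rc,p,_=cam("wrist")
print(robot.observe()["opening"])
a=px[180:350,180:390];save("pics/w3.png",cv2.resize(cv2.convertScaleAbs(a,alpha=1.6),None,fx=3.5,fy=3.5))
E
```

```text
0.014631642903628918
```

View pics/w3.png

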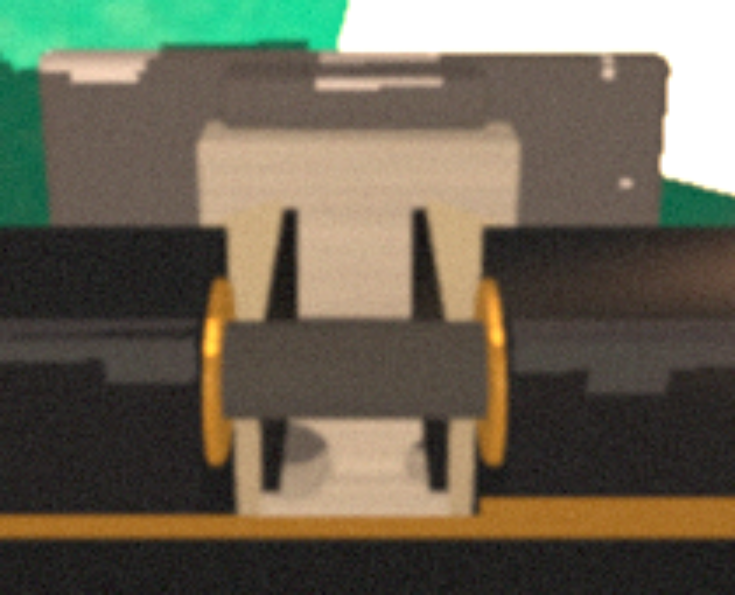

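Emit:
step_arm(
  motion=[
    [[0,0,0.03],0],
    [[0,0,0.05],0],
    [[0,0,0.05],0],
  ],
)

```text
time: 4.03
tool_pos: [0.4771, 0.1472, 0.0225]
tool_rot: [3.141, 0.0, -0.033]
contact_force: [0.1, -0.9, 0.4]
opening: 0.0001
grip_force: 0.0
```

```bash
python3 - <<'E'
from h import *
px,K,Rc,p,_=cam("wrist")
s=robot.observe();print(s["opening"],s["contact_force"],s["tool_pos"])
g=cv2.cvtColor(px,cv2.COLOR_RGB2GRAY)
for r in(232,236,240,246,252): print(r,g[r,225:340:2])
E
```

```text
0.00033966748837674517 [ 0.7488131   0.24419363 -0.54556461] [0.47714998 0.14722964 0.02257815]
232 [ 59  61  57  56  58  78 113 116 114 114 114 116 112 117 111 115 113 116
 113 114 115 111 114 115 112 110 110 116 110 115 112 111 116 111 110 118
 114 113 111 113 111 114 117 114 112 115 110 114 116 111 115 108  74  61
  59  59  60  64]
236 [ 62  59  58  56  62  72 109 111 112 113 110 109 108 111 111 110 108 109
 108 111 113 110 110 106 112 114 110 105 112 107 107 108 113 112 109 111
 111 109 104 107 109 113 105 110 108 105 108 108 109 109 108 100  64  58
  61  58  60  58]
240 [ 59  64  59  58  64  68 109 113 112 107 113 112 114 112 111 110 111 111
 111 111 114 114 112 112 110 107  52  35  63  39  65 111 113 113 109 111
 113 109 108 109 109 105 110 106 112 113 109 108 106 113 105 108  67  60
  60  57  59  60]
246 [ 21  22  19  18  22  21  28  21  19  23  22  25  23  18  24  27  22  23
  26  17  23  21  22  25  84 105  36  17  52  25  43 109  74  19  21  21
  24  18  20  23  27  15  15  22  18  19  28  19  26  19  28  19  26  19
  21  26  21  22]
252 [ 20  24  22  21  18  21  25  24  16  21  20  23  24  23  18  20  22  17
  16  22  26  22  19  20  88 103  32  21  55  25  40 109  73  23  24  26
  20  23  19  21  18  20  21  20  26  22  23  24  22  19  22  26  23  20
  28  26  26  30]
```

Emit:
step_arm(
  motion=[
    [[0,0,0.02],0],
    [[0,0,0.04],0],
    [[0,0,0.04],0],
  ],
)

```text
time: 4.45
tool_pos: [0.4771, 0.1472, 0.0202]
tool_rot: [3.141, 0.0, -0.033]
contact_force: [0.4, -0.2, 0.6]
opening: 0.0005
grip_force: 0.0
```

Emit:
step_arm(
  motion=[
    [[0,0,0.02],0],
    [[0,0,0.04],0],
    [[0,0,0.04],0],
  ],
)

```text
time: 4.82
tool_pos: [0.4771, 0.1473, 0.0178]
tool_rot: [3.141, 0.0, -0.033]
contact_force: [-0.3, -0.1, 0.1]
opening: 0.0006
grip_force: 0.0
```

Emit:
step_arm(
  motion=[
    [[0,0,0.02],0],
    [[0,0,0.04],0],
    [[0,0,0.04],0],
  ],
)

```text
time: 5.2
tool_pos: [0.4772, 0.1473, 0.0154]
tool_rot: [3.141, 0.0, -0.033]
contact_force: [-0.2, -0.4, 0.2]
opening: 0.0007
grip_force: 0.0
```

```bash
python3 - <<'E'
from h import *
s=robot.observe();px,K,Rc,p,_=cam("wrist")
print(s["contact_force"],s["tool_pos"])
a=px[180:350,180:390];save("pics/w4.png",cv2.resize(cv2.convertScaleAbs(a,alpha=1.6),None,fx=3.5,fy=3.5))
sd,K,Rc,p,_=cam("side"); u=proj(s["tool_pos"],K,Rc,p); print(u)
x,y=int(u[0]),int(u[1]); save("pics/s4.png",cv2.resize(sd[y-50:y+40,x-60:x+60],None,fx=6,fy=6,interpolation=cv2.INTER_CUBIC))
E
```

```text
[-0.23512583 -0.37288522  0.17791851] [0.47715598 0.14726115 0.0153662 ]
[250.56783258 234.68142242]
```

View pics/s4.png

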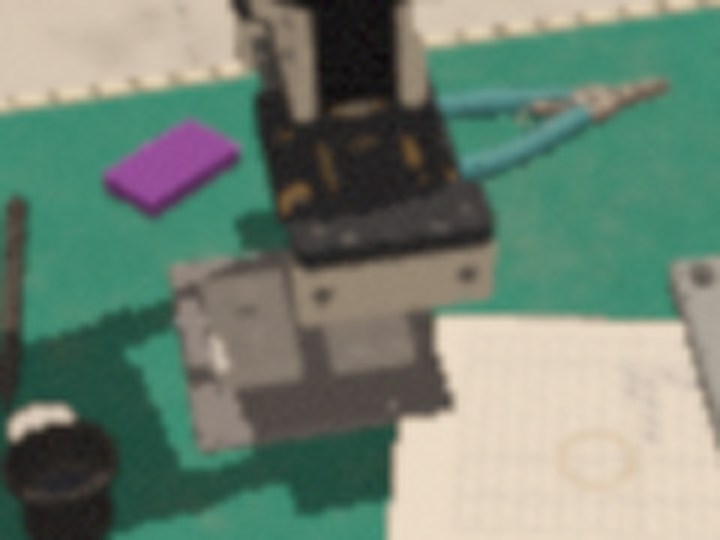

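```bash
python3 - <<'E'
from h import *
_,K,Rc,p,_=cam("side"); o=np.array([250-60,234-50])
f=lambda X:((proj(X,K,Rc,p)-o)*6).round(0)
for z in(.008,.018,.028,.038,.048): print(z,f([.4675,.128,z]),f([.4865,.128,z]))
print("blank -y end",f([.460,.119,.018]),f([.494,.119,.018]),f([.460,.119,.006]))
print("rack corner",f([.4038,.0858,.006]),f([.4993,.0877,.006]))
E
```

```text
0.008 [351. 351.] [396. 343.]
0.018 [350. 333.] [395. 325.]
0.028 [349. 315.] [394. 307.]
0.038 [348. 297.] [394. 289.]
0.048 [347. 278.] [393. 270.]
blank -y end [336. 351.] [418. 336.] [338. 372.]
rack corner [215. 453.] [448. 407.]
```

View pics/w4.png

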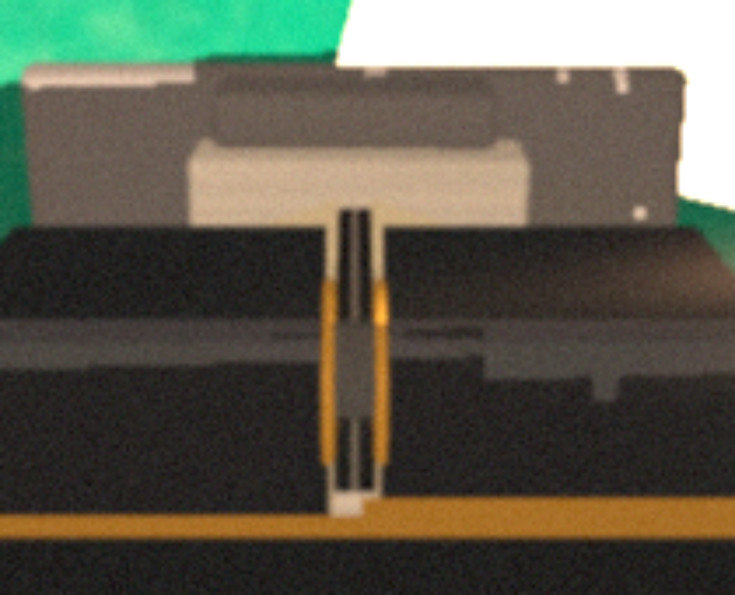

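Emit:
step_arm(
  motion=[
    [[0,0,0.02],0],
    [[0,0,0.04],0],
    [[0,0,0.04],0],
  ],
)

```text
time: 5.72
tool_pos: [0.4771, 0.1473, 0.013]
tool_rot: [3.141, 0.0, -0.033]
contact_force: [0.1, 0.1, -0.5]
opening: 0.0002
grip_force: 0.0
```

```bash
python3 - <<'E'
from h import *
s=robot.observe();M=R.from_euler('xyz',s["tool_rot"]).as_matrix()
print(s["contact_force"],s["tool_pos"],s["qpos"],s["joint_efforts"])
# tip extent by stereo of w1: gap px & row in w1 (open 0.0917)
d=np.load("pics/w1.npz");K,Rc,p=d["K"],d["Rc"],d["p"]
T=np.array([.49574,.09704,.19492]);M=R.from_euler('xyz',[3.1412,.0004,-.0188]).as_matrix()
for z in(-.01,0,.01,.017): print(z,[proj(T+M@[x,sy*.0459,z],K,Rc,p).round(0).tolist() for x in(.0095,) for sy in(-1,1)])
g=cv2.cvtColor(cv2.imread("pics/w1.png"),cv2.COLOR_BGR2GRAY)
im=cv2.imread("pics/w1.png")
for r in(236,240,244,250,260): print(r,g[r,180:215:2],g[r,345:385:2])
E
```

```text
[ 0.11354404  0.07545067 -0.48006555] [0.4771252  0.14725637 0.01295561] [ 1.45803347e-01  5.68572656e-01  1.83503567e+00 -1.20563199e-04
  7.38256361e-01  1.74988973e+00] [-9.69311877e-04 -4.54883194e+01 -1.55558664e+01  1.43239932e-02
 -1.02741108e-01  3.50310074e-05]
-0.01 [[198.0, 243.0], [365.0, 243.0]]
0 [[202.0, 236.0], [360.0, 236.0]]
0.01 [[206.0, 230.0], [356.0, 230.0]]
0.017 [[209.0, 226.0], [353.0, 226.0]]
236 [109 111 105 107 112 115 112 116 131 137 136 140 141 137 140 142 141 146] [ 78 101 102 105 101 103 105 104 102  99  99 102 107 106 108  97  97 101
 101 105]
240 [112 114 114 117 114 116 112  85  47  44 114 138 139 139 134 140 138 142] [ 51  59  98 108 105 101 100 102  96  60  36  70 110 116 116 115 118 111
 114 106]
244 [118 114 116 118 115 105  60  19  20  18 110 139 139 136 137 137 135 136] [ 48  79 107 109 103 102 105  98  94  40  19  19  43  93 112 116 116 111
 111 110]
250 [111 114 113 103  46  16  16  15  14  16  96 139 138 136 137 137 136 137] [ 60  98  99 105 102 100 102 100  87  31  27  24  23  20  32  86 112 113
 114 112]
260 [ 65  19  23  21  18  16  20  19  18  14  35 101  99 102 106 105 106 104] [ 87 100 104 104 104 102  99  98  71  34  36  34  38  36  35  34  32  37
  51 101]
```

Emit:
step_arm(
  motion=[
    [[0,0,0.02],0],
    [[0,0,0.04],0],
    [[0,0,0.04],0],
  ],
)

```text
time: 6.1
tool_pos: [0.4774, 0.1473, 0.0119]
tool_rot: [3.142, -0.001, -0.033]
contact_force: [-3.9, -0.9, 12.7]
opening: 0.0007
grip_force: 6.8
```

Emit:
step_arm(
  motion=[
    [[0,0,-0.1],0],
    [[0,0,-0.1],0],
    [[0,0,-0.1],0],
    [[0,0,-0.1],0],
    [[0,0,-0.1],0],
    [[0,0,-0.1],0],
    [[0,0,-0.1],0],
    [[0,0,-0.1],0],
    [[0,0,-0.1],0],
    [[0,0,-0.05],0],
  ],
  hand=0,
)

```text
time: 7.35
tool_pos: [0.4774, 0.1473, 0.0138]
tool_rot: [-3.142, -0.001, -0.033]
contact_force: [-0.2, -0.5, -0.6]
opening: 0.0909
grip_force: 0.0
```

Emit:
step_arm(
  motion=[
    [[0,0,0.05],0],
    [[0,0,0.1],0],
    [[0,0,0.15],0],
    [[0,0,0.15],0],
  ],
)

```text
time: 7.85
tool_pos: [0.477, 0.1472, 0.0044]
tool_rot: [3.141, 0.001, -0.033]
contact_force: [0.6, -0.2, -0.3]
opening: 0.0916
grip_force: 0.0
```

Emit:
step_arm(
  motion=[
    [[0,0,0.025],0],
    [[0,0,0.025],0],
    [[0,0,0.025],0],
    [[0,0,0.025],0],
    [[0,0,0.025],0],
    [[0,0,0.025],0],
    [[0,0,0.025],0],
  ],
  hand=255,
  squeeze=25,
)

```text
time: 8.72
tool_pos: [0.4773, 0.1472, 0.0033]
tool_rot: [3.142, -0.0, -0.033]
contact_force: [-0.6, -0.1, 1.2]
opening: 0.0551
grip_force: 25.0
```

Emit:
step_arm(
  motion=[
    [[0,0,-0.15],0],
    [[0,0,-0.5],0],
    [[0,0.4,-0.6],0],
    [[0,1.1,-0.6],0],
    [[0,1.8,-0.6],0],
    [[0,2.2,-0.5],0],
    [[0,2.28,-0.25],0],
    [[0,2.28,-0.05],0],
    [[0,2.28,0.06],0],
    [[0,2.28,0.06],0],
  ],
)

```text
time: 9.98
tool_pos: [0.4724, 0.011, -0.0007]
tool_rot: [-3.142, 0.001, -0.032]
contact_force: [-0.2, 0.6, -0.8]
opening: 0.056
grip_force: 25.0
```

Emit:
step_arm(
  motion=[
    [[0,0,0.03],0],
    [[0,0,0.03],0],
  ],
)

```text
time: 10.22
tool_pos: [0.4728, 0.0107, -0.002]
tool_rot: [3.141, -0.0, -0.033]
contact_force: [-0.7, -0.7, -1.6]
opening: 0.0556
grip_force: 25.0
```

Emit:
step_arm(
  motion=[
    [[0,0,0],0],
    [[0,0,0],0],
    [[0,0,0],0],
    [[0,0,-0.3],0],
    [[0,0,-0.8],-0.18],
    [[0,0,-1.3],-0.36],
    [[0,0,-1.8],-0.54],
    [[0,0,-1.8],-0.72],
    [[0,0,-1.8],-0.9],
    [[0,0,-1.8],-1.08],
  ],
  hand=0,
)

```text
time: 11.48
tool_pos: [0.4726, 0.0105, 0.1059]
tool_rot: [3.141, 0.0, 1.053]
contact_force: [-0.5, 0.6, 1.0]
opening: 0.0918
grip_force: 0.0
```

Emit:
step_arm(
  motion=[
    [[0,0,0],-0.18],
    [[0,0,0],-0.36],
    [[0,0,0],-0.49],
    [[0,0,0],-0.49],
    [[0,0,0],-0.49],
  ],
)

```text
time: 12.1
tool_pos: [0.4726, 0.0105, 0.1058]
tool_rot: [3.142, 0.0, 1.534]
contact_force: [-0.3, 0.1, -0.2]
opening: 0.092
grip_force: 0.0
```

```bash
python3 - <<'E'
from h import *
px,K,Rc,p,_=cam("wrist");save("pics/w5.png",px)
s=robot.observe();print(s["tool_pos"],s["tool_rot"])
c=proj([.4728,.0107,.012],K,Rc,p);print(c)
g=cv2.cvtColor(px,cv2.COLOR_RGB2GRAY).astype(int);hsv=cv2.cvtColor(px,cv2.COLOR_RGB2HSV)
m=((hsv[:,:,1]<70)&(hsv[:,:,2]>90)).astype(np.uint8)
x,y=int(c[0]),int(c[1]);mm=np.zeros_like(m);mm[y-60:y+60,x-70:x+70]=m[y-60:y+60,x-70:x+70]
cs,_=cv2.findContours(mm,cv2.RETR_EXTERNAL,2)
for q in cs:
  if cv2.contourArea(q)>400:
    b=cv2.boxPoints(cv2.minAreaRect(q));W=np.array([ray(u,K,Rc,.012,p) for u in b]);print(b.round(0).tolist(),W[:,:2].round(4).tolist(),W.mean(0))
E
```

```text
[0.47264714 0.01055088 0.10579636] [3.14158355e+00 6.30391834e-05 1.53472712e+00]
[280.51081738 206.84373225]
[[272.0, 146.0], [349.0, 146.0], [349.0, 211.0], [272.0, 211.0]] [[0.4676, 0.0642], [0.5325, 0.0618], [0.5339, 0.0046], [0.465, 0.0071]] [0.49974359 0.03444473 0.012     ]
```

Emit:
step_arm(
  motion=[
    [[-0.13,0,0.7],0],
    [[-0.13,0,1.4],0],
    [[-0.13,0,1.7],0],
    [[-0.13,0,1.77],0],
    [[-0.13,0,1.77],0],
  ],
)

```text
time: 12.78
tool_pos: [0.4727, 0.0027, -0.0001]
tool_rot: [3.141, 0.0, 1.536]
contact_force: [0.2, -0.0, -0.9]
opening: 0.0918
grip_force: 0.0
```

Emit:
step_arm(
  motion=[
    [[0,0,0],0],
    [[0,0,0],0],
    [[0,0,0],0],
    [[0,0,0],0],
    [[0,0,0],0],
    [[0,0,0],0],
    [[0,0,0],0],
    [[0,0,0],0],
  ],
  hand=255,
)

```text
time: 13.78
tool_pos: [0.4724, 0.0027, -0.0004]
tool_rot: [-3.142, 0.0, 1.537]
contact_force: [-0.4, -0.8, 0.2]
opening: 0.0335
grip_force: 25.0
```

Emit:
step_arm(
  motion=[
    [[0,0,-0.3],0],
    [[0,0,-1],0],
    [[0,0,-2],0],
    [[-0.8,0.5,-2.7],0],
    [[-1.5,1.2,-2.7],0.06],
    [[-2,2,-2.7],0.12],
    [[-2,2.4,-2.7],0.12],
    [[-2,2.5,-2.7],0.12],
    [[-2,2.5,-2.7],0.12],
  ],
)

```text
time: 14.9
tool_pos: [0.6176, -0.1217, 0.1611]
tool_rot: [-3.14, -0.0, 1.418]
contact_force: [0.2, 0.0, -1.4]
opening: 0.0334
grip_force: 25.0
```

```bash
python3 - <<'E'
from h import *
px,K,Rc,p,_=cam("wrist");save("pics/w6.png",cv2.resize(px,(800,600)))
np.savez("pics/w6.npz",px=px,K=K,Rc=Rc,p=p)
s=robot.observe();print(s["tool_pos"],s["tool_rot"],s["opening"],s["time"])
E
```

```text
[ 0.61734892 -0.12165999  0.16134912] [-3.14030365e+00 -6.18544483e-05  1.41750694e+00] 0.03367637392208921 14.95
```

View pics/w6.png

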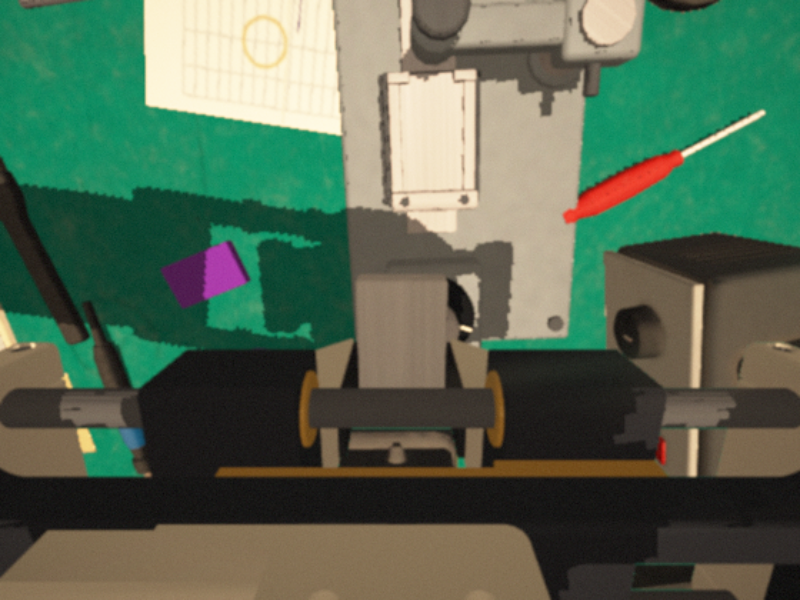

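```bash
python3 - <<'E'
from h import *
d=np.load("pics/w6.npz");px,K,Rc,p=d["px"],d["K"],d["Rc"],d["p"]
g=cv2.cvtColor(px,cv2.COLOR_RGB2GRAY)
print("cols 266..");
for r in (75,90,105,120): print(r,g[r,266:340])
print("rows 44..")
for c in (286,300,312,322,326): print(c,g[44:170,c])
E
```

```text
cols 266..
75 [ 98  83  66  84  74  94 176 222 228 230 231 232 231 217 222 232 233 233
 237 238 235 236 235 233 233 233 233 232 233 232 231 231 232 232 232 231
 231 229 231 232 233 233 231 232 234 232 230 231 234 232 233 234 232 233
 235 233 227 182 148 201 230 232 229 230 230 222 177 114  89 109 156 179
 180 181]
90 [102  96  89  96 102 111 146 207 229 230 232 233 232 229 218 226 232 232
 234 234 236 234 234 232 233 231 232 234 232 230 228 229 231 232 232 230
 230 230 229 232 232 230 229 232 232 232 229 228 234 232 231 230 230 232
 234 233 227 189 178 213 231 231 232 230 230 219 172 108  91 114 160 182
 185 187]
105 [140 103  85  88  98 103 105 144 207 230 233 233 234 234 229 229 231 233
 230 233 234 233 234 231 234 231 231 232 232 232 228 229 228 230 230 229
 230 228 227 230 231 230 229 230 232 233 229 230 231 232 231 230 230 231
 231 233 231 228 213 223 231 232 232 232 231 219 178 113  92 120 161 180
 183 183]
120 [177 145 115  90  85  99 106 124 198 230 233 232 234 233 228 204 213 229
 228 231 233 230 232 232 232 230 231 230 230 230 228 227 228 228 230 230
 228 227 229 228 229 23
[... 2022 characters left out ...]
1 229 231 229 229 229 226 221 198 188
 215 225 208 190 178 146 132 174 212 225 222 199 171 171 178 181 181 184
 185 183 182 184 183 185 185 183 185 185 185 183 185 185 179 185 180 179]
326 [ 87  82  86  92 132 202 223 227 227 230 229 202 179 211 228 230 228 228
 229 230 229 230 229 230 232 231 230 231 229 231 231 230 231 229 230 229
 229 231 230 229 231 230 230 231 231 231 231 231 232 233 232 232 231 231
 231 230 231 231 232 232 231 231 232 231 231 233 231 233 233 232 231 232
 233 233 234 231 231 232 233 232 231 233 233 234 233 233 235 230 198 189
 211 207 167 128 108 106 106 120 157 204 213 190 168 174 183 184 179 181
 184 181 184 180 181 181 183 182 184 184 183 187 183 181 182 178 183 184]
```

```bash
python3 - <<'E'
from h import *
d=np.load("pics/w6.npz");K,Rc,p=d["K"],d["Rc"],d["p"]
print(p)
def r(u,v,z): return ray((u,v),K,Rc,z,p)[:2].round(4)
for v,a,b in((75,272.3,332.3),(90,272.6,332.2),(105,273.5,332.2),(120,273.9,331.8)):
  A,B=r(a,v,.047),r(b,v,.047);print("outer",A,B,np.linalg.norm(A-B),(A+B)/2)
for v,a,b in((75,279.3,325),(120,281.3,325)):
  A,B=r(a,v,.047),r(b,v,.047);print("inner",A,B,np.linalg.norm(A-B),(A+B)/2)
for n,v,z in(("lipb",57.5,.044),("lipt",56,.049),("lipout",48.5,.049),("stop",133,.044),("stop",133,.060),("stop",131.5,.06),("stop146",146,.06),("166",165.5,.047)): print(n,z,r(302,v,z))
s=np.array([1,0]);
E
```

```text
[ 0.62958855 -0.04981992  0.3253961 ]
outer [ 0.6277 -0.0103] [ 0.6784 -0.0181] 0.051296491108067 [ 0.65305 -0.0142 ]
outer [ 0.626  -0.0222] [ 0.677  -0.0301] 0.051608235776860314 [ 0.6515  -0.02615]
outer [ 0.6248 -0.0345] [ 0.6757 -0.0423] 0.051494174427793235 [ 0.65025 -0.0384 ]
outer [ 0.6232 -0.047 ] [ 0.674  -0.0549] 0.05141060201942793 [ 0.6486  -0.05095]
inner [ 0.6336 -0.0112] [ 0.6722 -0.0172] 0.03906353798620905 [ 0.6529 -0.0142]
inner [ 0.6297 -0.048 ] [ 0.6681 -0.0539] 0.03885061132080162 [ 0.6489  -0.05095]
lipb 0.044 [ 6.549e-01 -1.000e-04]
lipt 0.049 [6.546e-01 1.000e-04]
lipout 0.049 [0.6554 0.0058]
stop 0.044 [ 0.6465 -0.0621]
stop 0.06 [ 0.6456 -0.0614]
stop 0.06 [ 0.6457 -0.0601]
stop146 0.06 [ 0.6441 -0.0722]
166 0.047 [ 0.6424 -0.0909]
```

```bash
python3 - <<'E'
from h import *
d=np.load("pics/w6.npz");px,K,Rc,p=d["px"],d["K"],d["Rc"],d["p"]
s=robot.observe();T=s["tool_pos"];M=R.from_euler('xyz',s["tool_rot"]).as_matrix()
for z in(-.0124,-.0004):print([proj(T+M@[.036,y,z],K,Rc,p).round(1).tolist() for y in(-.017,.017)])
g=cv2.cvtColor(px,cv2.COLOR_RGB2GRAY)
print(g[180:202,266],g[180:202,281],g[180:202,300]);print(g[215,242:262],g[215,302:322])
yaw=-.118;j=np.array([-np.sin(yaw),np.cos(yaw)]);c=np.array([.651,-.0309]);t=c-.008*j
print(t);go([*t,.10],yaw+np.pi/2);go([*t,.0455],yaw+np.pi/2)
E
```

```text
[[246.5, 196.0], [312.1, 196.0]]
[[248.9, 190.9], [310.0, 190.9]]
[ 88  88  87  86  86  83  87  87  82  84  86  90 105 111 109 109 118 125
 126 128 128 130] [ 88  79  73  75  73  77  83  82  88  84  87 100 107 107 110 113 123 131
 130 132 135 135] [ 78  74  73  77  79  80  83  87  85  87  90  91 102 103 106 108 117 126
 130 129 131 127]
[ 63  56  57  58  58  72  83 108 125 127 129 128 127 128 129 135 128 130
 134 128] [126 127 122 127 128 124 126 128 131 126 113  90  59  38  23  12  17  17
  18  15]
[ 0.65005819 -0.03884437]
go [1.447 0.329 1.022] spin -0.035 rows>= 1.7 0.2
go [1.447 0.33  1.93 ] spin -0.035 rows>= 2.3 0.2
```

```bash
python3 - <<'E'
from h import *
d=np.load("pics/w6.npz");K=d["K"]
c=robot.read_camera("wrist");Tc=np.array(c["T_tool_cam"])
# tool-frame measurement, tool assumed exactly vertical, height .1612
Rc,p=Tc[:3,:3],Tc[:3,3]
def r(u,v,z): # tool z plane
    dd=Rc@(np.linalg.inv(K)@[u,v,1]*[1,-1,-1]); return (p+dd*(.1612-z-p[2])/dd[2])[:2]
L=np.array([r(272.3,75,.047),r(272.6,90,.047),r(273.5,105,.047),r(273.9,120,.047)])
Q=np.array([r(332.3,75,.047),r(332.2,90,.047),r(332.2,105,.047),r(331.8,120,.047)])
m=(L+Q)/2; f=np.polyfit(m[:,0],m[:,1],1); 
fl=np.polyfit(L[:,0],L[:,1],1)[0],np.polyfit(Q[:,0],Q[:,1],1)[0]
xc=(r(302,57,.0465)[0]+r(302,133,.044)[0])/2
print("slope",f,fl,"center tool xy",xc,np.polyval(f,xc))
a=f[0] # stage y axis direction in tool frame (1,a)
u=np.array([1,a])/np.hypot(1,a); tgt=np.array([xc,np.polyval(f,xc)])-.008*u
print("shift units",tgt/.06,"spin",np.arctan(a), "z up .10/.0455",(.1612-.1)/.06,(.1612-.0455)/.06)
E
```

```text
slope [-0.03436797  0.02263696] (np.float64(-0.033300438139679873), np.float64(-0.03543560825163516)) center tool xy 0.09459416839517851 0.01938595081999742
shift units [1.44331481 0.32767887] spin -0.03435444512927513 z up .10/.0455 1.02 1.9283333333333337
```

Emit:
step_arm(
  motion=[
    [[0.7,0.16,0],-0.02],
    [[1.44,0.33,0.3],-0.035],
    [[1.443,0.328,0.9],-0.035],
    [[1.443,0.328,1.4],-0.035],
    [[1.443,0.328,1.7],-0.035],
    [[1.443,0.328,1.8],-0.035],
    [[1.443,0.328,1.88],-0.035],
    [[1.443,0.328,1.92],-0.035],
    [[1.443,0.328,1.92],-0.035],
  ],
)

```text
time: 16.12
tool_pos: [0.6513, -0.0399, 0.0469]
tool_rot: [3.141, 0.0, 1.452]
contact_force: [-0.3, -0.0, -0.4]
opening: 0.0335
grip_force: 25.0
```

Emit:
step_arm(
  motion=[
    [[0,0,0.02],0],
    [[0,0,0.03],0],
    [[0,0,0.03],0],
  ],
)

```text
time: 16.5
tool_pos: [0.651, -0.0398, 0.0446]
tool_rot: [3.142, 0.0, 1.452]
contact_force: [0.6, 0.3, -1.3]
opening: 0.0334
grip_force: 25.0
```

Emit:
step_arm(
  motion=[
    [[0,0,0.012],0],
    [[0,0,0.012],0],
  ],
)

```text
time: 16.75
tool_pos: [0.6509, -0.0397, 0.0438]
tool_rot: [-3.142, 0.0, 1.452]
contact_force: [-0.5, -0.3, -1.3]
opening: 0.0335
grip_force: 25.0
```

Emit:
step_arm(
  motion=[
    [[0,0,0],0],
    [[0,0,0],0],
    [[0,0,0],0],
    [[0,0,-0.2],0],
    [[0,0,-0.9],0],
    [[0,0,-1.8],0],
    [[-0.9,-0.1,-2.4],0],
    [[-1.8,-0.2,-2.4],0],
    [[-2.7,-0.24,-2.4],0],
    [[-3.05,-0.24,-2.4],0],
  ],
  hand=90,
)

```text
time: 18.0
tool_pos: [0.6142, -0.2228, 0.189]
tool_rot: [3.14, 0.001, 1.449]
contact_force: [0.2, 0.7, -0.1]
opening: 0.0594
grip_force: 0.0
```

Emit:
step_arm(
  motion=[
    [[0,0,0],0],
    [[0,0,0],0],
    [[0,0,0],0],
  ],
)

```text
time: 18.38
tool_pos: [0.6154, -0.2179, 0.188]
tool_rot: [-3.142, -0.0, 1.454]
contact_force: [-0.6, 0.1, 1.1]
opening: 0.0593
grip_force: 0.0
```

```bash
python3 - <<'E'
from h import *
s=robot.observe();c=robot.read_camera("wrist");px=c["pixels"];K=np.array(c["intrinsics"]);np.savez("pics/w7.npz",px=px,K=K,T=c["T_tool_cam"],tp=s["tool_pos"],tr=s["tool_rot"]);print(s["tool_pos"],s["tool_rot"])
save("pics/w7.png",cv2.resize(px[:250,140:460],(800,600)))
t=cam("top");np.savez("pics/top7.npz",px=t[0],K=t[1],Rc=t[2],p=t[3])
g=cv2.cvtColor(px,cv2.COLOR_RGB2GRAY)
m=(g<60).astype(np.uint8);m[250:]=0
n,l,st,ce=cv2.connectedComponentsWithStats(m)
for i in range(1,n):
  if st[i,4]>150: print(st[i],ce[i].round(1))
E
```

```text
[ 0.61541399 -0.21785683  0.18798063] [-3.14154537e+00 -2.91908120e-04  1.45405788e+00]
[   0   13   52  132 1507] [25.1 98.3]
[ 501  104   59  139 3465] [519.9 169.6]
[418 108  27  37 521] [428.4 125.8]
[ 47 112  36  80 984] [ 63.5 157.1]
[141 211  87   4 194] [181.3 212.5]
[  0 224  13  20 176] [  4.7 233.6]
[ 209  227   95   23 1632] [256.8 237.9]
[ 84 245  95   5 378] [131.5 247.5]
[384 246  94   4 355] [429.1 247.5]
```

View pics/w7.png

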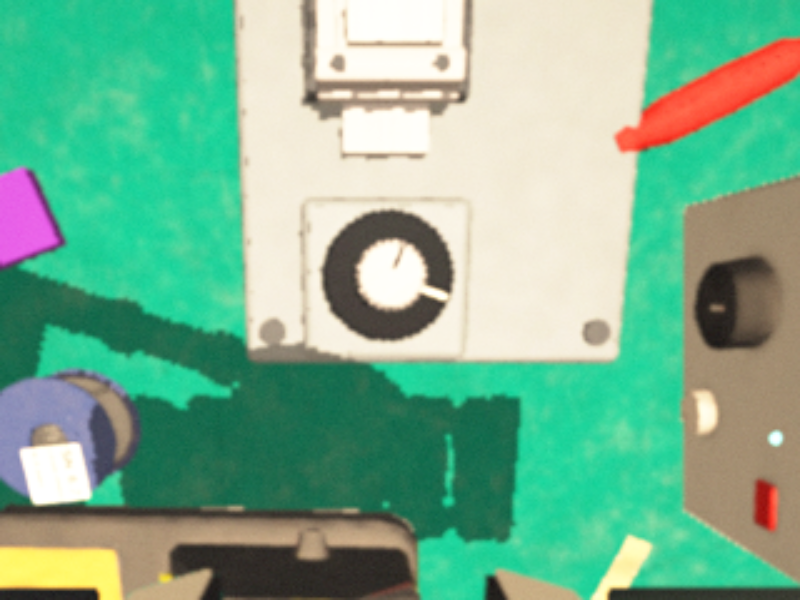

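```bash
python3 - <<'E'
from h import *
d=np.load("pics/w7.npz");px,K,T,tp=d["px"],d["K"],d["T"],d["tp"]
g=cv2.cvtColor(px,cv2.COLOR_RGB2GRAY)
g3=cv2.resize(g[75:150,255:345],None,fx=6,fy=6,interpolation=cv2.INTER_CUBIC)
Rm=R.from_euler('xyz',[np.pi,0,1.454]).as_matrix();Rc=Rm@T[:3,:3];p=tp+Rm@T[:3,3]
def circ(m,lo,hi,nm):
  cs,h=cv2.findContours(m.astype(np.uint8),cv2.RETR_CCOMP,2)
  for c in cs:
    A=cv2.contourArea(c)/36
    if lo<A<hi:
      hu=cv2.convexHull(c);e=cv2.fitEllipse(hu);ctr=np.array(e[0])/6+[255-.42,75-.42];print(nm,A,ctr.round(2),np.array(e[1])/6);return ctr,np.sqrt(np.prod(e[1]))/12
for th in(110,130):
  o=circ(g3<th,1500,2600,"dark");f=circ(g3>th,350,900,"fine")
# depth from radius: search z plane where circle diam matches
def xyR(c,rad,z):
  W=np.array([ray(c+[rad*np.cos(a),rad*np.sin(a)],K,Rc,z,p) for a in np.linspace(0,6.28,24,endpoint=False)]);return W.mean(0),np.linalg.norm(W-W.mean(0),axis=1).mean()
for z in(.06,.07,.08,.09): print("coarse z",z,xyR(o[0],o[1],z))
if f is not None:
  for z in(.09,.1,.11,.12): print("fine z",z,xyR(f[0],f[1],z))
# top & side views of knob: dark blob
d=np.load("pics/top7.npz");g=cv2.cvtColor(d["px"],cv2.COLOR_RGB2GRAY);print(g[198:222,360:405:2])
E
```

```text
Traceback (most recent call last):
TypeError: 'NoneType' object is not subscriptable
```

```bash
cat > k.py <<'E'
from h import *
d=np.load("pics/w7.npz");px,K,T,tp=d["px"],d["K"],d["T"],d["tp"]
g=cv2.cvtColor(px,cv2.COLOR_RGB2GRAY)
Rm=R.from_euler('xyz',[np.pi,0,1.454]).as_matrix();Rc=Rm@T[:3,:3];p=tp+Rm@T[:3,3]
c0=np.array([140+388/2.5,274/2.4])
def edge(c0,rs,sgn,th):
  P=[]
  for a in np.linspace(0,2*np.pi,72,endpoint=False):
    u=c0+np.outer(rs,[np.cos(a),np.sin(a)])
    v=cv2.remap(g,u[:,0].astype(np.float32)[None],u[:,1].astype(np.float32)[None],cv2.INTER_LINEAR)[0].astype(float)
    k=np.where(sgn*(v-th)>0)[0]
    if len(k): P.append(u[k[0]])
  P=np.array(P,np.float32);e=cv2.fitEllipse(P);r=np.linalg.norm(P-e[0],axis=1);P=P[abs(r-np.median(r))<1.2];return cv2.fitEllipse(P),len(P)
o,n=edge(c0,np.arange(20,34,.25),1,130);f,n2=edge(c0+[1,0],np.arange(6,22,.25),-1,140);print(c0,o,n,f,n2)
def xyR(e,z):
  c=np.array(e[0]);rad=np.mean(e[1])/2
  W=np.array([ray(c+[rad*np.cos(a),rad*np.sin(a)],K,Rc,z,p) for a in np.linspace(0,6.28,24,endpoint=False)]);return W.mean(0).round(4),np.linalg.norm(W-W.mean(0),axis=1).mean().round(5)
for z in(.06,.07,.08,.09): print("coarse z",z,xyR(o,z))
for z in(.08,.09,.1,.11,.12): print("fine z",z,xyR(f,z))
E
python3 k.py
```

```text
[295.2        114.16666667] ((294.5981750488281, 114.35539245605469), (51.952674865722656, 54.21281814575195), 12.349023818969727) 70 ((296.22882080078125, 113.92646789550781), (28.550010681152344, 30.122385025024414), 3.587245225906372) 69
coarse z 0.06 (array([ 0.6378, -0.1404,  0.06  ]), np.float64(0.02412))
coarse z 0.07 (array([ 0.6373, -0.1406,  0.07  ]), np.float64(0.02329))
coarse z 0.08 (array([ 0.6369, -0.1408,  0.08  ]), np.float64(0.02247))
coarse z 0.09 (array([ 0.6364, -0.1409,  0.09  ]), np.float64(0.02164))
fine z 0.08 (array([ 0.6383, -0.1404,  0.08  ]), np.float64(0.01241))
fine z 0.09 (array([ 0.6378, -0.1406,  0.09  ]), np.float64(0.01195))
fine z 0.1 (array([ 0.6373, -0.1408,  0.1   ]), np.float64(0.01149))
fine z 0.11 (array([ 0.6368, -0.141 ,  0.11  ]), np.float64(0.01104))
fine z 0.12 (array([ 0.6363, -0.1411,  0.12  ]), np.float64(0.01058))
```

```bash
python3 - <<'E'
from h import *
px,K,Rc,p,_=cam("side");save("pics/side8.png",px)
a=[.6373,-.1406]
for z in(0,.03,.04,.05,.06,.07,.08,.09,.1,.11): print(z,proj([*a,z],K,Rc,p).round(1), end=' ')
print()
g=cv2.cvtColor(px,cv2.COLOR_RGB2GRAY)
b=proj([*a,.05],K,Rc,p).astype(int);print(b)
for r in range(b[1]-36,b[1]+24): print(r,' '.join('%3d'%v for v in g[r,b[0]-24:b[0]+26:2]))
E
```

```text
0 [355.8 316.7] 0.03 [357.8 307.5] 0.04 [358.5 304.4] 0.05 [359.2 301.2] 0.06 [359.9 297.9] 0.07 [360.7 294.6] 0.08 [361.4 291.3] 0.09 [362.2 287.8] 0.1 [362.9 284.4] 0.11 [363.7 280.8] 
[359 301]
265 140 145 144 146 142  96  74  76 106  89  97  78  36  38  43  39  42  40  40  40  41  75 122 130 136
266 140 143 145 144 141  96  76  77  92  82  95  76  38  39  40  40  39  38  37  41  38 111 160 163 161
267 134 133 142 145 141  90  75  85  97  80  94  70  38  43  39  40  38  39  42  38  42 134 169 169 169
268 126 121 142 145 141 107 106 129 128  98  98  71  42  40  39  40  40  39  42  33  43 144 170 169 170
269 127 126 141 145 151 153 163 183 158 120 101  68  39  39  41  39  39  36  40  40  54 156 171 171 169
270 134 131 143 145 157 188 191 196 161 125  96  54  39  37  38  38  39  39  41  41  64 160 172 171 171
271 132 133 144 144 162 196 197 198 158 128  85  42  37  38  37  41  39  42  42  55  90 164 171 171 172
272 130 133 142 147 163 192 190 186 153 130  97  43  40  42  45  53  59  81  97 109 128 168 172 171 172
273 140 133 145 145 156 173 160 147 135 131 115  60  63  73  86  93  93
[... 4636 characters left out ...]
 100 106 105 120 132 134 131 124 117 113 111 107 103 103 101 109 164 172 172
319 171 171 172 163 102  91  98 103 103 108 111 113 109 106 104 105 105 104 103 102 103 116 169 172 173
320 167 167 171 168 113  90  98 104 104 105 102 103 102 104 105 101 103 101 102 104 103 121 171 173 174
321 153 149 166 165 112  93  98 101 103 102 102 103 103 103 101 103 102 101 102 103 104 134 173 173 174
322 132 124 148 170 119  92 100 103 102 103 101  99 100 103 102 102 102 101 103 102 101 146 173 173 173
323 120 115 133 170 134  93  99 100 102 102 101 101 100 103 104 103 102 103 103 105 104 160 172 172 169
324 115 115 126 168 156  96 101 102 102 103 101 101 100 101 101 104 105 119 108 119 123 162 168 163 157
```

```bash
python3 - <<'E'
from h import *
px,K,Rc,p,_=cam("side")
from scipy.optimize import least_squares
for x in(.4772,):
  r=least_squares(lambda q:proj([x,q[0],q[1]],K,Rc,p)-[256.2,235.7],[.1,.05]);print(r.x,r.fun)
for y in(.052,.09,.12):print(y,[proj([.4772+d,y,.06],K,Rc,p).round(1) for d in(-.0375,.0375)])
E
```

```text
[0.07496739 0.07423134] [5.68434189e-14 2.84217094e-14]
0.052 [array([242.2, 249.9]), array([274.7, 244.1])]
0.09 [array([239.1, 238.9]), array([270.5, 233.4])]
0.12 [array([236.8, 230.6]), array([267.5, 225.5])]
```

```bash
python3 - <<'E'
from h import *
go([.6375,-.1407,.12],1.454);go([.6375,-.1407,.048],1.454);print(robot.observe()["time"],robot.observe()["qpos"])
d=np.load("pics/top7.npz");g=cv2.cvtColor(d["px"],cv2.COLOR_RGB2GRAY)
c=proj([.664,.101,.06],d["K"],d["Rc"],d["p"]);print(c);x,y=c.astype(int)
for r in range(y-16,y+17): print(r,' '.join('%3d'%v for v in g[r,x-16:x+17]))
E
```

```text
go [1.337 0.216 1.132] spin -0.001 rows>= 1.7 0.0
go [1.337 0.216 2.332] spin -0.001 rows>= 2.6 0.0
18.575 [-4.59062740e-01  6.04622090e-01  1.18289696e+00 -8.53169437e-06
  1.35402271e+00 -3.41255747e-01]
[274.16652081 171.83586799]
155 108 103 102 100  99 101  94 126 157 162 161 161 162 164 161 162 163 164 162 163 162 161 162 161 162 162 162 163 160 161 160 163 163
156 105 102  99 100 101 101  95 129 162 164 161 159 161 160 161 160 160 161 160 161 161 161 161 162 161 160 161 159 160 161 161 161 163
157 105 103  99  99  99 100 112 137 163 163 161 161 161 160 159 156 156 157 159 160 160 162 161 162 162 161 161 160 159 160 162 162 164
158 102 104 104 102 102  98 127 160 168 165 163 166 171 188 200 203 212 206 194 179 163 159 161 162 162 162 162 162 161 160 164 164 164
159 103 104 105 105 105  95 128 164 166 168 182 171 139 160 176 178 194 186 170 155 160 184 177 158 161 162 163 164 162 162 164 164 166
160 106 106 105 105 103 108 134 162 192 180 149 148 127 134 172 169 137 178 169  97 120 160 172 172 167 161 161 163 163 164 165 165 166
161 108 105 106 106  98 120 152 184 197 159 126 19
[... 2921 characters left out ...]
  82  77  77  76  74
183 168 164 166 168 152 103  70  60  40  34  57 113 166 163 176 180 145 139 156 199 162  64  35  41  59  80  86  79 110 111  73  72  74
184 168 166 167 167 171 155 106  80  73  57  36  28  38  48  56  63  71  71  52  34  32  34  49  64  83  85  80 107 161 157 128 130 130
185 166 167 167 167 167 175 137  74  85  83  69  61  47  40  35  32  33  33  39  42  56  70  77  86  86  83  73 137 178 173 176 174 177
186 166 165 167 167 167 170 154 104  77  84  89  87  78  67  67  65  66  67  70  72  84  88  88  86  82  76 105 153 173 170 170 169 170
187 165 168 167 168 167 168 173 157 107  78  84  86  87  88  87  89  88  89  88  87  87  85  84  79  74 103 156 175 168 168 168 167 168
```

Emit:
step_arm(
  motion=[
    [[0.7,0.12,0.6],0],
    [[1.337,0.216,1.1],0],
    [[1.337,0.216,1.6],0],
    [[1.337,0.216,2.0],0],
    [[1.337,0.216,2.2],0],
    [[1.337,0.216,2.25],0],
    [[1.337,0.216,2.25],0],
  ],
  hand=60,
  squeeze=20,
)

```text
time: 19.45
tool_pos: [0.6378, -0.1419, 0.0537]
tool_rot: [3.14, 0.0, 1.452]
contact_force: [0.2, -0.4, 0.2]
opening: 0.0701
grip_force: 0.0
```

Emit:
step_arm(
  motion=[
    [[0,0,0.04],0],
    [[0,0,0.085],0],
    [[0,0,0.085],0],
  ],
)

```text
time: 19.82
tool_pos: [0.6373, -0.1416, 0.0478]
tool_rot: [-3.141, 0.0, 1.452]
contact_force: [1.3, 0.0, 0.5]
opening: 0.0699
grip_force: 0.0
```

Emit:
step_arm(
  motion=[
    [[0,0,0],0],
    [[0,0,0],0],
    [[0,0,0],0],
    [[0,0,0],0],
    [[0,0,0],0],
  ],
  hand=255,
)

```text
time: 20.45
tool_pos: [0.6373, -0.1416, 0.0479]
tool_rot: [-3.141, 0.0, 1.452]
contact_force: [-0.7, 0.1, -0.1]
opening: 0.0474
grip_force: 20.0
```

Emit:
step_arm(
  motion=[
    [[0,0,0],0.15],
    [[0,0,0],0.32],
    [[0,0,0],0.5],
    [[0,0,0],0.68],
    [[0,0,0],0.8],
    [[0,0,0],0.9],
    [[0,0,0],0.9],
  ],
)

```text
time: 21.32
tool_pos: [0.6362, -0.1412, 0.0479]
tool_rot: [-3.14, 0.002, 0.552]
contact_force: [-5.8, 0.5, 4.2]
opening: 0.0474
grip_force: 20.0
```

```bash
cat >> h.py <<'E'
def needle():
    px,K,Rc,p,_=cam("top");g=cv2.cvtColor(px,cv2.COLOR_RGB2GRAY)
    c=np.array([273.7,171.3]);A=np.arange(0,2*np.pi,.02);best=[]
    v=[]
    for a in A:
        r=np.arange(3.5,7.6,.25);d=[np.cos(a),np.sin(a)]
        u=(c+np.outer(r,d)).astype(np.float32);v.append(cv2.remap(g,u[:,0][None],u[:,1][None],cv2.INTER_LINEAR).mean())
    v=np.array(v);k=v.argmin();dd=(A-A[k]+np.pi)%(2*np.pi)-np.pi;w=np.clip(200-v,0,None)*(abs(dd)<.4)
    a=A[k]+(w*dd).sum()/w.sum()
    q=ray(c+6*np.array([np.cos(a),np.sin(a)]),K,Rc,.062,p)-ray(c,K,Rc,.062,p)
    th=np.arctan2(q[1],q[0]); yaw=-.12
    n=(np.pi+yaw-th)%(2*np.pi)  # clockwise from stage -x
    print("needle",round(n,3),"depth",v.min().round(0),np.median(v)); return n
def edges():
    "blank/slide position along stage y from top cam is coarse; skip"
E
python3 - <<'E'
from h import *
needle();s=robot.observe();print(s["tool_rot"],s["torque"],s["contact_force"],s["qpos"][5])
d=np.load("pics/top7.npz")
E
```

```text
needle 6.273 depth 134.0 241.47058823529412
[-3.13973414e+00  1.75228239e-03  5.52649957e-01] [ 0.17642422  0.8884716  -0.09450782] [-4.8852917   1.18304916  4.09842861] 0.6823647362327261
```

Emit:
step_arm(
  motion=[
    [[0,0,0],0.05],
    [[0,0,0],0.1],
    [[0,0,0],0.1],
  ],
)

```text
time: 21.75
tool_pos: [0.6362, -0.1412, 0.0479]
tool_rot: [-3.14, 0.002, 0.453]
contact_force: [-5.9, 1.5, 4.3]
opening: 0.0473
grip_force: 20.0
```

```bash
python3 - <<'E'
from h import *
needle()
# slide motion: difference along stage axis between top7 and now
d=np.load("pics/top7.npz");t=cam("top")
np.savez("pics/top9.npz",px=t[0])
g0=cv2.cvtColor(d["px"],cv2.COLOR_RGB2GRAY);g1=cv2.cvtColor(t[0],cv2.COLOR_RGB2GRAY);K,Rc,p=d["K"],d["Rc"],d["p"]
j=np.array([.12,.993,0])
for g in(g0,g1):
  P=[proj(np.array([.6555,-.031,.05])+j*s,K,Rc,p) for s in np.arange(-.06,.12,.002)]
  P=np.array(P,np.float32);print(cv2.remap(g,P[:,0][None],P[:,1][None],cv2.INTER_LINEAR)[0])
E
```

```text
needle 6.273 depth 135.0 241.76470588235293
[156 181 203 206 208 209 206 174 172 196 203 204 198 169 146 194 221 222
 220 219 220 220 220 220 220 220 221 221 222 222 221 222 223 223 223 223
 224 224 223 224 224 226 218 202 200 207 203 163  86  82  81  75  72  68
  65  69  72  78  81  82 133 189 207 204 205 208 212 213 210 210 208 202
 201 187 166 162 163 162 166 163 156 158 167 165 179 212 227 229 243 247]
[ 58  58  57  57  57  57  57  57  57  57  56  54  58  55  57  59  59  40
  58 116 180 204 193 144 125 193 216 217 215 215 214 214 215 216 215 216
 216 216 216 218 217 218 218 219 219 223 214 157  60  78  80  72  69  66
  63  67  70  77  78  79 128 183 200 197 199 203 206 207 204 203 202 197
 195 180 160 157 158 157 160 158 150 152 161 159 173 206 222 226 241 244]
```

Emit:
step_arm(
  motion=[
    [[0,0,0],0],
    [[0,0,0],0.05],
    [[0,0,0],0.1],
    [[0,0,0],0.1],
  ],
  squeeze=40,
)

```text
time: 22.35
tool_pos: [0.6361, -0.141, 0.0479]
tool_rot: [-3.14, 0.002, 0.353]
contact_force: [-5.2, 2.2, 4.9]
opening: 0.0468
grip_force: 40.0
```

```bash
cat >> h.py <<'E'
def slide(px):
    d=np.load("pics/top7.npz");K,Rc,p=d["K"],d["Rc"],d["p"];j=np.array([.12,.993,0]);S=np.arange(-.045,.055,.0005)
    g=cv2.cvtColor(px,cv2.COLOR_RGB2GRAY)
    P=np.array([proj(np.array([.6555,-.031,.05])+j*s,K,Rc,p) for s in S],np.float32);v=cv2.remap(g,P[:,0][None],P[:,1][None],cv2.INTER_CUBIC)[0].astype(float)
    # back-stop dip: darkest local min bordered by bright both sides
    best=[(v[i-14:i-6].max()+0*v[i]+v[i+8:i+14].min()-2*v[i],S[i]) for i in range(14,len(S)-14) if v[i]==v[i-6:i+7].min()]
    best.sort(reverse=True);return [(round(a),round(b*1000,1)) for a,b in best[:3]]
E
python3 - <<'E'
from h import *
needle();t=cam("top");print(slide(np.load("pics/top7.npz")["px"]),slide(np.load("pics/top9.npz")["px"]),slide(t[0]))
print(robot.observe()["tool_rot"],robot.observe()["time"],robot.observe()["torque"])
E
```

```text
needle 6.273 depth 135.0 241.76470588235293
[(146, np.float64(-32.5)), (136, np.float64(36.5)), (135, np.float64(37.0))] [(203, np.float64(-12.5)), (202, np.float64(36.5)), (126, np.float64(-25.5))] [(199, np.float64(36.5)), (179, np.float64(-28.0)), (143, np.float64(-10.0))]
[-3.13967095e+00  2.15582899e-03  3.52912136e-01] 22.45 [ 0.35185862  1.00521468 -0.10449188]
```

Emit:
step_arm(
  motion=[
    [[0,0,0],0.06],
    [[0,0,0],0.12],
    [[0,0,0],0.18],
    [[0,0,0],0.24],
    [[0,0,0],0.24],
  ],
)

```text
time: 23.08
tool_pos: [0.6361, -0.1407, 0.0479]
tool_rot: [-3.14, 0.003, 0.113]
contact_force: [-6.2, 3.9, 6.1]
opening: 0.0468
grip_force: 40.0
```

```bash
python3 - <<'E'
from h import *
needle();t=cam("top");print(slide(t[0]));print(robot.observe()["tool_rot"],robot.observe()["torque"],robot.observe()["qpos"][5])
E
```

```text
needle 6.273 depth 135.0 242.0
[(194, np.float64(36.5)), (154, np.float64(-30.5)), (116, np.float64(-14.5))]
[-3.13974759e+00  2.81256826e-03  1.12872185e-01] [ 0.54717277  1.03920111 -0.15550469] 1.1221448771098563
```

Emit:
step_arm(
  motion=[
    [[0,0,0],0.04],
    [[0,0,0],0.08],
    [[0,0,0],0.08],
  ],
)

```text
time: 23.55
tool_pos: [0.636, -0.1406, 0.0479]
tool_rot: [-3.14, 0.003, 0.033]
contact_force: [-6.8, 2.9, 5.5]
opening: 0.0468
grip_force: 40.0
```

```bash
python3 - <<'E'
from h import *
needle();t=cam("top")[0];print(slide(t))
d=np.load("pics/top7.npz");K,Rc,p=d["K"],d["Rc"],d["p"];j=np.array([.12,.993,0])
for o in(.6555,.646):
 for im in (d["px"],np.load("pics/top9.npz")["px"],t):
  P=np.array([proj(np.array([o,-.031,.05])+j*s,K,Rc,p) for s in np.arange(-.04,.12,.002)],np.float32);print(cv2.remap(cv2.cvtColor(im,cv2.COLOR_RGB2GRAY),P[:,0][None],P[:,1][None],cv2.INTER_LINEAR)[0])
E
```

```text
needle 6.273 depth 135.0 242.11764705882354
[(197, np.float64(36.5)), (92, np.float64(-1.0)), (63, np.float64(-12.5))]
[203 204 198 169 146 194 221 222 220 219 220 220 220 220 220 220 221 221
 222 222 221 222 223 223 223 223 224 224 223 224 224 226 218 202 200 207
 203 163  86  82  81  75  72  68  65  69  72  78  81  82 133 189 207 204
 205 208 212 213 210 210 208 202 201 187 166 162 163 162 166 163 156 158
 167 165 179 212 227 229 243 247]
[ 56  54  58  55  57  59  59  40  58 116 180 204 193 144 125 193 216 217
 215 215 214 214 215 216 215 216 216 216 216 218 217 218 218 219 219 223
 214 157  60  78  80  72  69  66  63  67  70  77  78  79 128 183 200 197
 199 203 206 207 204 203 202 197 195 180 160 157 158 157 160 158 150 152
 161 159 173 206 222 226 241 244]
[ 57  55  51  51  51  48  50  77  93  98 115 146 185 171 166 194 198 197
 190 171 170 204 221 216 216 216 216 216 215 216 216 216 217 218 218 222
 213 156  62  77  81  72  69  65  63  67  70  75  79  79 128 181 197 168
 104 137 193 210 206 205 203 198 196 181 161 157 157 156 161 158 151 153
 162 160 174 207 223 226 242 245]
[19
[... 274 characters left out ...]
49 147 145 142
 124 121 171 184 182 228 243 248]
[ 58  85 113  89  53  29  91 159 176 184 197 196 200 171 150 172 210 224
 218 218 216 217 217 218 218 218 218 219 218 218 219 218 218 218 219 221
 231 179 114  94  80  69  67  67  67  68  68  68  67  95 151 158 162 178
 173 175 187 192 181 182 172 136 121 122 133 142 138 135 143 142 141 137
 120 117 166 178 177 223 240 245]
[ 56  56  55  55  54  43  57  87 101  94  92 159 199 189 161 163 186 198
 199 195 153 137 183 216 220 219 218 219 219 218 218 219 218 218 219 221
 231 179 115  94  80  68  67  67  69  68  67  65  68  98 150 167 150 144
 104 108 164 192 182 182 173 137 123 123 133 142 139 135 144 142 141 138
 121 116 167 178 176 224 241 246]
```

Emit:
step_arm(
  motion=[
    [[0,0,0],0.05],
    [[0,0,0],0.1],
    [[0,0,0],0.1],
  ],
)

```text
time: 24.02
tool_pos: [0.636, -0.1405, 0.0479]
tool_rot: [-3.14, 0.003, -0.067]
contact_force: [-6.7, 3.0, 5.2]
opening: 0.047
grip_force: 40.0
```

```bash
python3 -c "
from h import *
needle();print(robot.observe()['torque'])"
```

```text
needle 6.273 depth 133.0 242.0
[ 0.68235043  1.02182611 -0.0496909 ]
```

Emit:
step_arm(
  motion=[
    [[0,0,0],0.05],
    [[0,0,0],0.09],
    [[0,0,0],0.09],
  ],
)

```text
time: 24.45
tool_pos: [0.6361, -0.1404, 0.0479]
tool_rot: [-3.14, 0.003, -0.157]
contact_force: [-6.7, 4.6, 5.1]
opening: 0.0473
grip_force: 40.0
```

```bash
python3 -c "
from h import *
needle();print(robot.observe()['torque'])"
```

```text
needle 1.414 depth 170.0 241.94117647058823
[0.76597042 1.01196107 0.0612033 ]
```

Emit:
step_arm(
  motion=[
    [[0,0,0],0],
    [[0,0,0],0],
    [[0,0,0],0],
    [[0,0,-0.1],0],
    [[0,0,-0.32],0],
    [[0,0,-0.32],0],
  ],
  hand=100,
  squeeze=10,
)

```text
time: 25.25
tool_pos: [0.6385, -0.142, 0.069]
tool_rot: [3.141, -0.004, -0.158]
contact_force: [-1.0, 0.1, 0.5]
opening: 0.0557
grip_force: 0.0
```

```bash
python3 -c "
from h import *
needle();s=robot.observe();print(s['tool_pos'],s['tool_rot']);go([.6372,-.1405,.067],s['tool_rot'][2])"
```

```text
needle 1.414 depth 169.0 241.58823529411765
[ 0.63794804 -0.14185409  0.06814704] [ 3.14109440e+00 -2.12360041e-03 -1.58143239e-01]
go [-0.016 -0.02   0.019] spin 0.0 rows>= 0.0 0.0
```

Emit:
step_arm(
  motion=[
    [[-0.01,-0.02,0],0],
    [[-0.01,-0.02,0],0],
    [[-0.01,-0.02,0],0],
    [[-0.01,-0.02,0],0],
    [[-0.01,-0.02,0],0],
    [[-0.01,-0.02,0],0],
  ],
  hand=255,
  squeeze=15,
)

```text
time: 26.05
tool_pos: [0.6369, -0.1404, 0.0668]
tool_rot: [3.141, 0.0, -0.158]
contact_force: [0.2, 0.4, -1.2]
opening: 0.0213
grip_force: 15.0
```

```bash
python3 -c "
from h import *
needle();s=robot.observe();print(s['torque'],s['qpos'][5])"
```

```text
needle 1.415 depth 169.0 241.58823529411765
[-0.0788696   0.0602748  -0.02026461] 1.3947966936976213
```

Emit:
step_arm(
  motion=[
    [[0,0,0],0.15],
    [[0,0,0],0.3],
    [[0,0,0],0.45],
    [[0,0,0],0.6],
    [[0,0,0],0.75],
    [[0,0,0],0.8],
    [[0,0,0],0.8],
  ],
)

```text
time: 26.98
tool_pos: [0.6371, -0.1401, 0.0668]
tool_rot: [-3.141, 0.0, -0.958]
contact_force: [1.5, 1.2, -1.6]
opening: 0.0216
grip_force: 15.0
```

```bash
python3 -c "
from h import *
needle();s=robot.observe();print(s['torque'],s['qpos'][5])"
```

```text
needle 2.62 depth 135.0 240.94117647058823
[ 0.2174003  -0.24473625 -0.0223827 ] 2.1936525798325404
```

Emit:
step_arm(
  motion=[
    [[0,0,0],0.12],
    [[0,0,0],0.24],
    [[0,0,0],0.33],
    [[0,0,0],0.33],
  ],
)

```text
time: 27.52
tool_pos: [0.6372, -0.1401, 0.0669]
tool_rot: [-3.141, 0.0, -1.286]
contact_force: [1.1, 0.4, -1.4]
opening: 0.0215
grip_force: 15.0
```

```bash
python3 -c "
from h import *
needle();s=robot.observe();print(s['torque'],s['qpos'][5])"
```

```text
needle 3.128 depth 88.0 240.7058823529412
[ 0.39017874 -0.44420765  0.01410623] 2.5222601501996293
```

Emit:
step_arm(
  motion=[
    [[0,0,0],0],
    [[0,0,0],0],
    [[0,0,0],0],
    [[0,0,-0.3],0],
    [[0,0,-0.9],-0.1],
    [[0,0,-1.7],-0.28],
    [[0,0,-2.5],-0.46],
    [[0,0,-2.5],-0.64],
    [[0,0,-2.5],-0.82],
    [[0,0,-2.5],-1.0],
  ],
  hand=150,
)

```text
time: 28.82
tool_pos: [0.637, -0.1404, 0.2188]
tool_rot: [3.141, -0.002, -0.282]
contact_force: [-0.5, -1.2, 0.6]
opening: 0.0378
grip_force: 0.0
```

```bash
python3 - <<'E'
from h import *
needle();s=robot.observe();t=cam("top");g=cv2.cvtColor(t[0],cv2.COLOR_RGB2GRAY);K,Rc,p=t[1:4]
print(s["tool_pos"],s["tool_rot"],s["time"],s["opening"])
print(ray((313.5,176),K,Rc,.116,p))
for r in range(164,196): print(r,' '.join('%3d'%v for v in g[r,298:332]))
go([.565,.01,.22],0)
E
```

```text
needle 3.128 depth 90.0 242.7058823529412
[ 0.63700291 -0.14035762  0.21866771] [ 3.14138311e+00 -1.71847028e-03 -2.74933859e-01] 28.875 0.03775416011443215
[0.6527544  0.01674898 0.116     ]
164 161 160 159 159 158 159 160 159 159 159 157 157 158 154 141 144 156 154 153 153 154 154 155 129  83  74  78  77  69 128 166 161 159 161
165 160 160 162 161 160 161 160 161 161 161 159 159 160 146 131 146 157 154 153 154 154 156 156 116 100 104  68  68  97 146 164 160 159 159
166 162 160 160 161 162 161 162 163 162 160 159 160 161 143 132 149 156 153 154 152 152 156 152 107 127 153 121 120 145 165 163 160 159 159
167 161 159 160 161 162 162 162 162 161 161 161 161 164 143 134 155 155 157 155 152 154 155 138  90 126 171 167 164 161 160 160 159 160 160
168 160 159 162 163 164 162 161 161 161 160 161 163 160 143 148 162 160 160 157 158 156 153 120  68 126 168 162 160 159 158 160 160 160 159
169 160 160 153 143 150 161 158 155 161 162 164 167 149 123 135 137 130 132 142 154 160 151 106  93 150 168 160 160 158 157 159 158 159 159
170 161 163 147 107 141 184 171 160 149 136 143 149 126  97  98  89 
[... 2924 characters left out ...]
156 159 127  76  86 120 175 199 197 215 230 229 227 221 221 222 221 230 206 178 199 200
192 132 168 181 178 200 218 210 210 220 214 198 205 212 213 180 145 123  74  71  69  95 153 186 197 205 221 232 228 224 216 204 202 199 199
193  59  62  72  95 154 187 187 202 213 211 208 206 200 200 201 205 179 135 146 154 119  71  67  77 116 172 198 196 220 189 168 207 203 202
194  62  77  80  83  69  60 100 154 177 179 189 207 216 211 207 209 199 193 203 211 178 126 132 153 118  66  69  96 160 163 167 189 182 200
195  81  83  85  95  89  80  82  66  57  78 125 165 182 190 206 218 213 207 208 204 196 189 195 204 167 141 152 119  66 136 166 120 117 179
go [-1.86  -2.064 -0.029] spin -0.287 rows>= 2.7 1.5
```

Emit:
step_arm(
  motion=[
    [[-0.6,-0.7,0],-0.15],
    [[-1.2,-1.4,0],-0.287],
    [[-1.86,-2.06,0],-0.287],
    [[-1.86,-2.06,0],-0.287],
    [[-1.86,-2.06,0],-0.287],
  ],
  hand=255,
)

```text
time: 29.55
tool_pos: [0.5656, 0.0096, 0.2179]
tool_rot: [3.141, -0.002, -0.003]
contact_force: [0.9, -0.8, -0.3]
opening: 0.0005
grip_force: 0.0
```

```bash
python3 - <<'E'
from h import *
s=robot.observe();px,K,Rc,p,_=cam("wrist");save("pics/w10.png",px);print(s["tool_pos"],s["tool_rot"],s["opening"])
g=cv2.cvtColor(px,cv2.COLOR_RGB2GRAY);c=proj([.655,.017,.116],K,Rc,p);d=proj([.664,.101,.06],K,Rc,p);print(c,d)
x,y=c.round().astype(int);print(x,y)
for r in range(y-24,y+24,2): print(r,' '.join('%3d'%v for v in g[r,x-30:x+30:2]))
E
```

```text
[0.56562014 0.00956986 0.21790713] [ 3.14082921e+00 -1.75635088e-03 -3.06810156e-03] 0.0005157267341886069
[271.38186037 102.61229557] [189.61139446  97.01808329]
271 103
79 182 182 183 147 196 228 227 217 233 232 231 218 150 170 183 182 185 183 185 183 184 157 104  53  94  92 105 101 104 110
81 183 183 185 150 200 229 216 218 232 231 231 210 161 184 183 184 185 183 182 184 181 165 132 192 191 168 149 133 123 107
83 182 188 182 142 202 230 216 197 212 221 229 196 164 185 186 185 184 186 184 185 186 160 139 232 233 231 234 230 229 216
85 180 180 180 141 214 230 206 178 206 213 237 196 153 154 145 135 123 155 178 186 185 156 136 230 233 232 230 232 232 234
87 223 220 213 160 227 231 196 208 235 227 246 204  98  99  99  93  91  98 109 142 179 157 131 218 211 219 230 231 225 229
89 235 236 234 151 168 173 177 226 236 215 189 114 106 113 113 112 111 109 105 100 133 141 150 241 240 238 237 233 230 225
91 235 235 233 142 195 210 225 234 233 165 103 107 113 116 115 118 116 117 113 108  99 104 154 243 242 242 242 242 242 243
93 233 235 232 147 231 234 233 235 229 117 105 115 115 114 113 112 1
[... 1335 characters left out ...]
 245 242 168  83  85  88  89  76  70  81 110 145 225 243 242 243 242 242 242 241
117 232 229 156 223 231 192 235 235 235 245 243 245 237 174  96  94  90  86 111 126 127 156 242 243 242 243 242 243 243 243
119 175 138 150 227 229 179 231 233 203 184 166 204 219 200 148 122 123 127 126 129 194 227 241 242 241 241 241 242 241 241
121 182 172 167 226 230 177 217 231 227 228 230 229 223 154 139 137 138 139 135 138 186 214 226 230 237 239 239 237 239 241
123 187 158 189 229 227 214 231 227 225 226 225 229 223 218 219 228 228 226 226 227 227 191 141 147 147 160 173 162 185 206
125 188 159 194 228 220 214 232 232 231 232 233 231 233 231 228 231 228 225 223 220 220 219 219 220 225 223 225 223 226 209
```

```bash
cat > n.py <<'E'
from h import *
def wneedle():
    s=robot.observe();c=robot.read_camera("wrist");px=c["pixels"];K=np.array(c["intrinsics"]);T=np.array(c["T_tool_cam"])
    Rm=R.from_euler('xyz',[np.pi,0,s["tool_rot"][2]]).as_matrix();Rc=Rm@T[:3,:3];p=s["tool_pos"]+Rm@T[:3,3]
    g=cv2.cvtColor(px,cv2.COLOR_RGB2GRAY)
    d=proj([.664,.101,.06],K,Rc,p)
    x,y=d.astype(int);m=(g[y-45:y+45,x-45:x+45]>215).astype(np.uint8)
    m=cv2.morphologyEx(m,cv2.MORPH_CLOSE,np.ones((5,5)));n,l,st,ce=cv2.connectedComponentsWithStats(m)
    print(d,st[1:][st[1:,4]>300]);print("cap",ray((271.3,100),K,Rc,.116,p))
    return g,K,Rc,p,d
if __name__=="__main__":
    g,K,Rc,p,d=wneedle();x,y=d.round().astype(int)
    for r in range(y-30,y+30): print(r,''.join('#' if v<70 else '+' if v<140 else '.' if v<200 else ' ' for v in g[r,x-32:x+32]))
    print(x-32); go([.6545,.0175,.16],0)
E
python3 n.py
```

```text
[189.0297877  96.9234868] [[  18   17   72   53 2185]]
cap [0.65703482 0.0165389  0.116     ]
67 ++++++++++++......++++....   ...................................
68 ++++++++++.....+++++.         ...    .....  ....................
69 +++++++++.. ..+++..           ++.      ....  ...................
70 ++++++++.. ..+++.             +#+.        ... ..................
71 +++++++.. .+++.              .+##.   .     ... .................
72 ++++++.. .+++.               .+##.   .      ... ................
73 ++++++...+++.                .+##.   .        .  ...............
74 +++++. ..++.                 .+##.             .  ..+...........
75 ++++.. .++.                  .+##.        ..    ....++..........
76 ++++. .++.     .             .###.               . ..++.........
77 +++.  .++                    +##+.                ...+++........
78 +++. .++.                    +##+                  ...++........
79 ++....++                     .##+                  ....+++......
80 ++. .++.   .                 .+#.                   ...++++.....
81 +.. .++                       ++                   
[... 2457 characters left out ...]
    .  ..+###+++++++++
118 ++++++++++++..   ....                     ..... ..+####++++++++.
119 ++++++++++++....  .....                   ......++###+++++++++..
120 ++++++++++++......  .....                    ..++###++++++++++..
121 ++++++++++++.......    .........  ......    .++###+++++++++++...
122 ++++++++++++...........  ...................++###+++++++++++....
123 ++++++++++++.............       ..   ....++++++++++++++++++.....
124 ++++++++++++...........................++++++++++++++++++.......
125 ++++++++++++..........................++++++++++++++............
126 ++++++++++++...........................++++++++++++.............
157
go [ 1.478 -0.151  0.955] spin -0.004 rows>= 1.7 0.0
```

```bash
python3 -c "
from h import *
go([.6565,.0166,.116],0);print(robot.observe()['tool_pos'])"
```

```text
go [ 1.511 -0.137  1.688] spin -0.004 rows>= 2.2 0.0
[0.56574394 0.00878244 0.21723374]
```

Emit:
step_arm(
  motion=[
    [[0.8,-0.07,0],0],
    [[1.52,-0.12,0.3],0],
    [[1.52,-0.12,1.0],0],
    [[1.52,-0.12,1.5],0],
    [[1.52,-0.12,1.65],0],
    [[1.52,-0.12,1.65],0],
    [[1.52,-0.12,1.65],0],
  ],
)

```text
time: 30.52
tool_pos: [0.6573, 0.0166, 0.1197]
tool_rot: [3.141, -0.003, -0.002]
contact_force: [0.4, -0.3, -0.5]
opening: 0.0006
grip_force: 0.0
```

Emit:
step_arm(
  motion=[
    [[0,0,0.05],0],
    [[0,0,0.1],0],
    [[0,0,0.15],0],
    [[0,0,0.2],0],
    [[0,0,0.2],0],
  ],
)

```text
time: 31.15
tool_pos: [0.6563, 0.017, 0.1059]
tool_rot: [3.142, 0.0, -0.001]
contact_force: [-1.2, 0.2, 0.5]
opening: 0.0007
grip_force: 0.9
```

Emit:
step_arm(
  motion=[
    [[0,0,0.03],0],
    [[0,0,0.06],0],
    [[0,0,0.08],0],
    [[0,0,0.08],0],
  ],
)

```text
time: 31.65
tool_pos: [0.6564, 0.017, 0.103]
tool_rot: [3.141, -0.001, -0.001]
contact_force: [-4.8, -0.7, 11.8]
opening: 0.0002
grip_force: 5.9
```

Emit:
step_arm(
  motion=[
    [[0,0,0.03],0],
    [[0,0,0.06],0],
    [[0,0,0.08],0],
    [[0,0,0.08],0],
  ],
)

```text
time: 32.15
tool_pos: [0.6564, 0.017, 0.0979]
tool_rot: [3.141, -0.001, -0.001]
contact_force: [-3.1, 0.3, 8.5]
opening: 0.0006
grip_force: 4.3
```

Emit:
step_arm(
  motion=[
    [[0,0,0.02],0],
    [[0,0,0.03],0],
    [[0,0,0.03],0],
  ],
)

```text
time: 32.52
tool_pos: [0.6564, 0.017, 0.0964]
tool_rot: [3.141, -0.001, -0.001]
contact_force: [-4.2, 0.4, 10.7]
opening: 0.0008
grip_force: 5.7
```

```bash
python3 -c "
from h import *
needle()"
```

```text
needle 4.737 depth 104.0 168.2941176470588
```

Emit:
step_arm(
  motion=[
    [[0,0,-0.1],0],
    [[0,0,-0.3],0],
    [[0,0,-0.8],0],
    [[0,0,-1.6],0],
    [[-0.7,0.1,-2.0],0],
    [[-1.52,0.12,-2.0],0],
    [[-1.52,0.12,-2.0],0],
    [[-1.52,0.12,-2.0],0],
    [[-1.52,0.12,-2.0],0],
  ],
)

```text
time: 33.7
tool_pos: [0.5662, 0.0098, 0.2145]
tool_rot: [3.141, -0.001, -0.001]
contact_force: [-0.8, -0.3, 0.6]
opening: 0.0006
grip_force: 0.0
```

```bash
python3 n.py | sed -n '1,36p'; python3 -c "
from h import *
needle();print(robot.observe()['contact_force'])"
```

```text
[189.12971361  96.85675154] [[  18   16   52   55 2146]]
cap [0.65719902 0.0174243  0.116     ]
67 +++++++++++......+++...       ... ........ .....................
68 ++++++++++....+++++.          ...     .....  ...................
69 ++++++++.....++++.            +++.      ....  ..................
70 +++++++.. ..+++.              +##.         ..  .................
71 ++++++.. ..+++.               +##+   .      ... ................
72 ++++++. ..++..                +##+   .      ....  ..............
73 +++++.  .++.                  +##+            ... ..............
74 +++++. .+++                   +##.         .   .....++..........
75 ++++....++.                  .+##.              .. ..++.........
76 +++.. .++.     .             .###.               .. .++.........
77 +++. ..+.                    +###.                .. .++........
78 ++....++.                    +##+.                 .. .++++.....
79 ++...++.                     .##+                   ...++++.....
80 ++...++    .                  +#+                   .. .+#++....
81 +.. .+.                       +#.                
[... 689 characters left out ...]
.+###+
92 . .+.      .                .+#+                         ...+##+
93 ...+.                       +###+                        ...+#++
94 ...+.                       +####.                       ...++++
95 ...++                       .####.                         .+...
96 ...++                        +##+.                         .+.  
97 +..++.                       .++                  .....    .+.  
98 +. .+.   .                    ++                   ....   .++.  
99 +. .+.                        ++                         ..++.  
100 +....+                        ..                         ..++.  
needle 2.593 depth 44.0 114.52941176470588
[-0.0246846  -0.283346   -0.30968974]
```

```bash
python3 -c "
from cell import robot
print(robot.hand_in())"
```

```text
the job is handed in; nothing more can be done
None
```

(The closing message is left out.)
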